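# Step culture dishes under the inspection pointer and file them

### The job

Stand all the culture dishes from the bench on the sliding carrier, each centred in a white ring of its own; then, using the carrier's knob, bring them one after another, from the smallest to the largest, so that the middle of the lid is exactly beneath the pointer, and let each stand still there for a second. Afterwards draw the carrier fully back towards you, put all the dishes upright into the open drawer and push the drawer fully shut. Do not touch the pointer or its boom, and leave the jars and the forceps where they are.

Things in the scene. Friction and masses are not known exactly. Their poses are not given: they have to be found in the camera images.
- stand: fixed white inspection stand, base slab 470 x 160 x 20 mm on the bench; a column with a boom rises at its far end (local x 270 mm). Origin on the bench; its x axis is the direction of the long slide (away from the robot), y that of the cross slide, z up. Local positions: pointer axis at x 90 mm, y 0
- pointer: the boom, 22 mm square, underside 174 mm above the bench, running from the column (local x 270 mm) to local x 100 mm, y 0, with a 5 mm thick vertical needle hanging at local x 90 mm from it down to 108 mm above the bench. Fixed to the stand; origin and axes as stand. Must not be touched
- pointer_tip (a point): lower tip of the needle, 108 mm above the bench (18 mm over the lid of a dish standing on the carrier)
- saddle (a joint): long slide of the carrier, along the stand's x: 0 = drawn fully back towards the robot, clear of the pointer; 0.20 m = fully in, far end
- carrier (a joint): cross slide of the carrier, along the stand's y: -0.09 to 0.09 m, 0 = centred; both slides stay where they are left (about 2 N friction)
- carrier_top (a point): centre of the carrier's top face, 60 mm above the bench: black plate 170 (x) x 180 (y) x 12 mm with a 4 mm high, 4 mm thick lip all round; axes as the stand's
- knob_grip (a point): where to take the carrier's knob: upright black post, 20 mm diameter, on a tongue at the robot's end of the carrier, 115 mm from the carrier's centre; it rises from 60 to 100 mm above the bench, this point is on its axis, 86 mm above the bench. Pushed or pulled by it, the carrier moves on both slides
- ring0 (a point): centre of a white painted ring, 62 mm outside and 57 mm inside diameter, flat, on the carrier's top face (near end, +y side; carrier frame x, y = (-35, 48) mm)
- ring1 (a point): centre of a white painted ring, 62 mm outside and 57 mm inside diameter, flat, on the carrier's top face (near end, -y side; carrier frame x, y = (-35, -48) mm)
- ring2 (a point): centre of a white painted ring, 62 mm outside and 57 mm inside diameter, flat, on the carrier's top face (far end, middle; carrier frame x, y = (40, 0) mm)
- dish_small: closed round culture dish, glass with a white lid, 34 mm diameter, 30 mm high, straight-sided, 40 g; the smallest. Origin at the centre of its underside, z up. Stands on the bench at the start. May be absent
- dish_medium: closed round culture dish, glass with a white lid, 43 mm diameter, 30 mm high, straight-sided, 60 g; the middle size. Origin at the centre of its underside, z up. Stands on the bench at the start. May be absent
- dish_large: closed round culture dish, glass with a white lid, 52 mm diameter, 30 mm high, straight-sided, 90 g; the largest. Origin at the centre of its underside, z up. Stands on the bench at the start. May be absent
- cab_drawer0 (a joint): drawer of the small white cabinet, 0 = shut, up to 0.166 m = open; starts open; pushed at its front it slides with about 1 N
- drawer_floor (a point): centre of the drawer's inner floor (22 mm above the bench); axes as the cabinet's, the drawer opens towards -x. Inside: 195 (x) x 238 (y) mm, side walls 6 mm thick rising 56 mm above this floor, the front panel 67 mm. With the drawer open by q only the front part, local x from -97 mm to -103 mm + q, is open to above; the rest is under the cabinet's top
- cab_drawer0_handle (a point): middle of the drawer's bar handle, a horizontal bar 120 mm long, 35 mm in front of the drawer's front panel
- cab: the cabinet, 240 (x) x 280 (y) x 100 mm high, fixed. Origin at the centre of its underside, front towards -x
- jar_a: bystander: glass jar with red lid, 68 mm diameter, 110 mm high, origin at its underside
- jar_b: bystander: glass jar with yellow lid, 68 mm diameter, 110 mm high, origin at its underside
- forceps: bystander: steel forceps, 140 mm long, 7 mm high, lying on the bench
There are look-alikes about, which are no part of the job. What is shaped like the dish_medium but purple is not meant.

How it is judged:
By the outcome, as a careful person would: the job done as asked, in the order asked, and still so for the second after the job is handed in, with the robot touching nothing.
Of dish_small, dish_medium, dish_large only 2 to 3 are there at a start; the rules pass over those that are not, and their reading is None.
At some moment in a run one of dish_small, dish_medium, dish_large may be knocked a few centimetres aside while the robot is not near it.
Once in a run the grip may slacken for a moment while it holds something.
It also fails if it takes over 210 s, if anything falls off the work surface, if the arm or the gripper's body presses on something with over 40 N, if the wrist force passes 120 N, or if a joint passes its speed limit or range.

### The arm

A 6-joint arm with a two-finger parallel gripper is mounted at the origin on the work surface. World frame = base frame: x ahead of the robot, y to its left, z up, the work surface at z = 0. Lengths are in m, angles in rad, forces in N, time in s.
With the tool pointing down it reaches from about 0.425 to 0.95 m from the base axis. Payload 3.5 kg.
Tool frame: the origin (TCP) lies on the centre line of the jaws, within the pads' length; the fingertips stand 19 mm ahead of it and the grasp point (between the pads) is the TCP; z points along the fingers, y is the line along which they close (so a half turn about z gives the same grasp; the last joint's range is limited). The gripper opens to 85 mm and grips with 20 to 120 N. Pads are 22 mm wide; open, the fingers measure 114 mm over their backs; the gripper's body (76 mm by 85 mm) begins 54 mm behind the grasp point. The pads swing forward as they close: fully open they stand 13 mm farther back than shut.
Start: joints at [-1.297, 0.286, 1.577, -0, 1.279, -0.15], TCP at [0.278, -0.615, 0.25] pointing down, gripper open.
Joint ranges: [-2.77, 2.77], [-0.9, 2.22], [0.21, 2.48], [-1.53, 4.67], [0.24, 2.81], [-2.84, 2.84]. Speed limits (rad/s): [2.79, 2.79, 3.14, 3.14, 3.14, 3.14].

### API

Orientations are given as a unit quaternion [x, y, z, w].
In Python, from plant import ctrl, imaging gives the robot as it stands. The module is installed in compiled form; this text tells all that it offers.
- The arm moves only by the shell command python3 -m handwheel 'ROWS' [OPENING] [FORCE]. ROWS is JSON, one flat list of numbers, 6 for each row, row after row: the shift along the world's x, y, z in units of 150 mm (1.0 is 150 mm), then the turn, a rotation vector about the world's x, y, z in units of 90 degrees (1.0 is 90 degrees). In form: [tx, ty, tz, rx, ry, rz, tx, ty, tz, rx, ry, rz, ...]. A call has 1 to 5 rows; each row shifts and turns the commanded pose from where the row before left it; what a row does not reach is not made up. A row lasts 1/12 s, in which the tool goes at most 41.7 mm and 7.16 degrees, less where a joint would pass 70% of its speed; a pose out of reach is approached as far as the arm can. A call with a number of a shift or a turn outside -1 to 1 is refused whole. A call with a gripper value outside its range is refused whole. OPENING is the opening, from 0 (shut) to 1 (fully open), set as the call begins (- or left out, the last holds). The fingers move at their own pace and stop on an object; FORCE is the grip in N (left out, the last holds). Time passes only in rows, so rows that do not move let the fingers close. It gives the time, the measured TCP pose, the force, the opening and the grip force at its end, in the units of the state.
- ctrl.get_state(): the state, without advancing time (a new reading comes with each control period).
- imaging.read_camera(name): name is "scene" or "top"; returns (picture, depth): 420x560x3 uint8, blue, green, red; 420x560 float32, m along the optical axis (not along the pixel's ray), 0 where there is no reading.
- imaging.get_calibration(name): a dict with "fovy" (degrees; the focal length in pixels is half the picture's height over the tangent of half this angle, whatever the lens; pixels are square), "cx", "cy" (the principal point, pixels), "distortion" ([k1, k2, p1, p2, k3] as OpenCV has them; the pictures are not rectified), "R" (3x3) and "t" (3): a world point X has camera coordinates R X + t. Camera axes: x right, y down, z forward; pixel columns grow to the right and rows downward; lengths in m; the calibration is good to about 2 mm. A picture is of the moment at which its call begins. get_calibration takes no time and is no camera call.
- ctrl.sign_off(): hands the job in; it is judged then, once.
The state is a dict: "time": time; "qpos": joint angles; "dq": joint speeds; "joint_efforts": joint torques, N m; "eef_pos": TCP position; "tcp_rot": TCP orientation; "contact_force": force on the tool from outside, world axes, zero at the start; "wrist_torque": the same for the moment, N m; "opening": opening from 0.0 (shut) to 1.0 (fully open); "finger_force": force on a finger pad.
Only numpy, scipy, OpenCV 4.12 (cv2) and the standard library are available. Lean on these libraries where they do the work, as an engineer would, in place of code of your own. Each camera call takes 0.05 s, during which the arm holds its last target. There are 200 camera calls.

## Working session

There is one attempt and no reset: what is moved stays moved. The work goes in short steps, Python scripts to look and compute and a shell command to move; the robot and the scene stay as the last step left them, time stands still between calls to the robot, and variables do not carry over. Pictures are saved under pics/ and viewed, at most 16 in all, crops included, and the job is handed in when it is done.

```bash
mkdir -p pics; cat > h.py <<'E'
import numpy as np, cv2
from plant import ctrl, imaging
def cal(n):
    c=imaging.get_calibration(n); f=210/np.tan(np.radians(c['fovy'])/2)
    return np.array([[f,0,c['cx']],[0,f,c['cy']],[0,0,1.]]),np.array(c['distortion'],float),np.array(c['R']),np.array(c['t'])
def ray(n,uv):
    K,D,R,t=cal(n); p=cv2.undistortPoints(np.array(uv,float).reshape(-1,1,2),K,D).reshape(-1,2)
    return (np.c_[p,np.ones(len(p))])@R, -R.T@t
def at_z(n,uv,z):
    d,o=ray(n,uv); z=np.broadcast_to(z,len(d)); return o+d*((z-o[2])/d[:,2])[:,None]
def pix(n,X):
    K,D,R,t=cal(n); return cv2.projectPoints(np.array(X,float).reshape(-1,1,3),cv2.Rodrigues(R)[0],t,K,D)[0].reshape(-1,2)
def world(n,depth):
    K,D,R,t=cal(n); h,w=depth.shape
    uv=np.stack(np.meshgrid(np.arange(w),np.arange(h)),-1).reshape(-1,1,2).astype(float)
    p=cv2.undistortPoints(uv,K,D).reshape(-1,2); Xc=np.c_[p,np.ones(len(p))]*depth.reshape(-1,1)
    return ((Xc-t)@R).reshape(h,w,3)
E
python3 - <<'E'
from h import *
for n in('top','scene'):
    im,d=imaging.read_camera(n); cv2.imwrite(f'pics/{n}0.png',cv2.resize(im,(800,600),interpolation=cv2.INTER_CUBIC)); np.savez(f'{n}0.npz',im=im,d=d)
    K,D,R,t=cal(n); print(n,K[0,0],-R.T@t,R[2],D)
s=ctrl.get_state();print(s)
E
```

```text
top 432.5220002497449 [0.44855112 0.07949726 1.39752404] [ 1.02005353e-01  2.71022222e-04 -9.94783813e-01] [-0.10728375  0.          0.          0.          0.        ]
scene 382.9864765210924 [ 1.10778237 -0.43323192  0.6013592 ] [-0.58517274  0.5816159  -0.56506266] [-0.04478941  0.          0.          0.          0.        ]
{'time': 0.1, 'qpos': array([-1.29699976e+00,  2.87155006e-01,  1.57801412e+00, -5.00240193e-05,
        1.27864082e+00, -1.50025946e-01]), 'dq': array([-0.00037594, -0.00290063, -0.00334792,  0.00153029,  0.00023274,
       -0.00049264]), 'joint_efforts': array([ 9.31345785e-04, -4.07294726e+01, -2.93697506e+01, -1.53643218e-04,
        3.45520319e-03,  7.48897861e-06]), 'eef_pos': array([ 0.27744082, -0.61473592,  0.24904243]), 'tcp_rot': array([ 9.77628587e-01,  2.10335724e-01, -9.24633416e-05, -1.10504176e-03]), 'contact_force': array([-0.33966424, -0.01049793, -0.3861598 ]), 'wrist_torque': array([ 0.01285627, -0.01301662,  0.01345086]), 'finger_force': 0.0, 'opening': 0.9967652888878543}
```

View pics/top0.png

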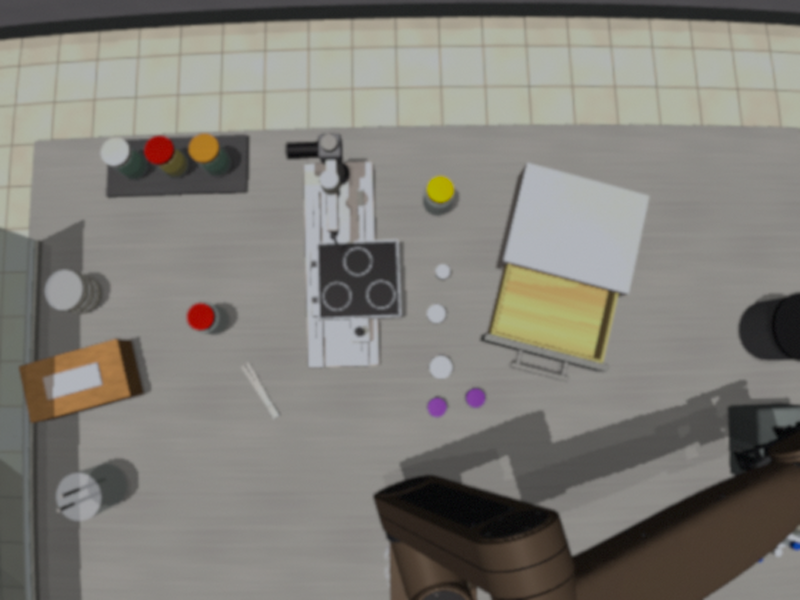

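View pics/scene0.png

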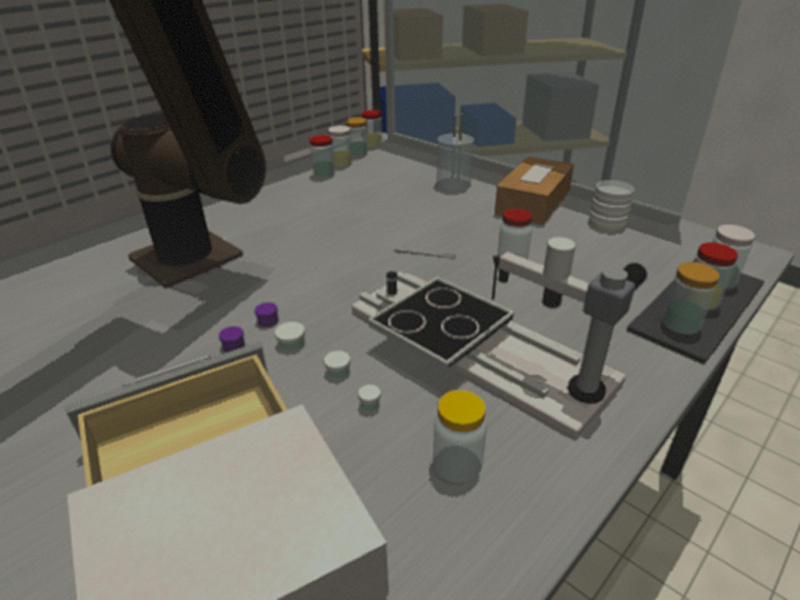

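```bash
python3 - <<'E'
from h import *
a=np.load('top0.npz');b=np.load('scene0.npz')
A=cv2.resize(a['im'][95:270,195:355],None,fx=3.4,fy=3.4,interpolation=cv2.INTER_CUBIC)
B=cv2.resize(b['im'][160:310,240:450],None,fx=3.8,fy=3.8,interpolation=cv2.INTER_CUBIC)
cv2.imwrite('pics/cA.png',A);cv2.imwrite('pics/cB.png',B)
# dishes: bright low-saturation blobs in top
im=a['im'];hsv=cv2.cvtColor(im,cv2.COLOR_BGR2HSV)
W=world('top',a['d'])
for x,y in((443,271),(436,314),(441,367),(437,407),(476,397)):
    u,v=int(x*.7),int(y*.7); p=im[v-11:v+12,u-11:u+12].astype(float); g=p.mean(2) if y<390 else p[:,:,1].max()-p[:,:,1]
    w=np.clip(g-(g.max()*.5+np.median(g)*.5),0,None)>0
    ys,xs=np.nonzero(w); c=(u-11+xs.mean(),v-11+ys.mean()); print(c,w.sum(),at_z('top',[c],.03)[0].round(4),'d',2*np.sqrt(w.sum()/np.pi)*1.37/432, W[v,u].round(3))
# landmarks
for n,x,y in(('ring2',357,262),('ring0',336,296),('ring1',380,294),('knob',360,331),('jarB',440,189),('jarA',201,317),('cabFL',505,262),('cabFR',627,292),('cabBL',528,164),('cabBR',649,196),('floor',555,312),('drFL',484,338),('drFR',606,367),('handle',540,366),('slabNL',308,365),('slabNR',378,363)):
    print(n,W[int(y*.7),int(x*.7)].round(3))
E
```

```text
(np.float64(309.2608695652174), np.float64(189.231884057971)) 69 [ 0.652  -0.0333  0.03  ] d 0.029724627783951005 [ 0.652 -0.035  0.033]
(np.float64(304.71311475409834), np.float64(218.86065573770492)) 122 [ 0.5574 -0.0162  0.03  ] d 0.03952499239082158 [ 0.557 -0.017  0.026]
(np.float64(308.0824175824176), np.float64(256.97802197802196)) 182 [ 0.4368 -0.0237  0.03  ] d 0.048275588159010105 [ 0.44  -0.023  0.031]
(np.float64(305.69736842105266), np.float64(284.2763157894737)) 152 [ 0.3516 -0.0141  0.03  ] d 0.044117782330897255 [ 0.352 -0.012  0.027]
(np.float64(332.4765100671141), np.float64(277.73825503355704)) 149 [ 0.37   -0.0988  0.03  ] d 0.043680239792911364 [ 0.372 -0.1    0.033]
ring2 [0.671 0.157 0.061]
ring0 [0.596 0.202 0.059]
ring1 [0.6   0.105 0.065]
knob [0.519 0.151 0.096]
jarB [ 0.818 -0.028  0.106]
jarA [0.554 0.487 0.107]
cabFL [ 0.66  -0.164  0.087]
cabFR [ 0.589 -0.423  0.1  ]
cabBL [ 0.874 -0.221  0.103]
cabBR [ 0.798 -0.487  0.105]
floor [ 0.555 -0.285  0.022]
drFL [ 0.5   -0.117  0.054]
drFR [ 0.431 -0.375  0.087]
handle [ 0.434 -0.253 -0.003]
slabNL [ 0.449  0.274 -0.002]
slabNR [0.449 0.115 0.022]
```

View pics/cA.png

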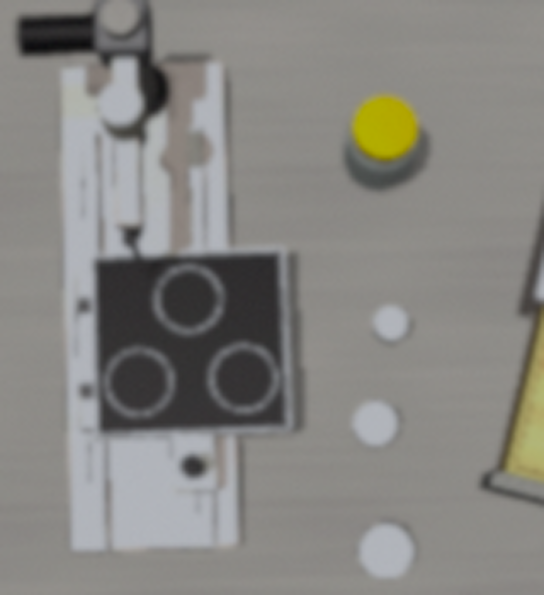

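View pics/cB.png

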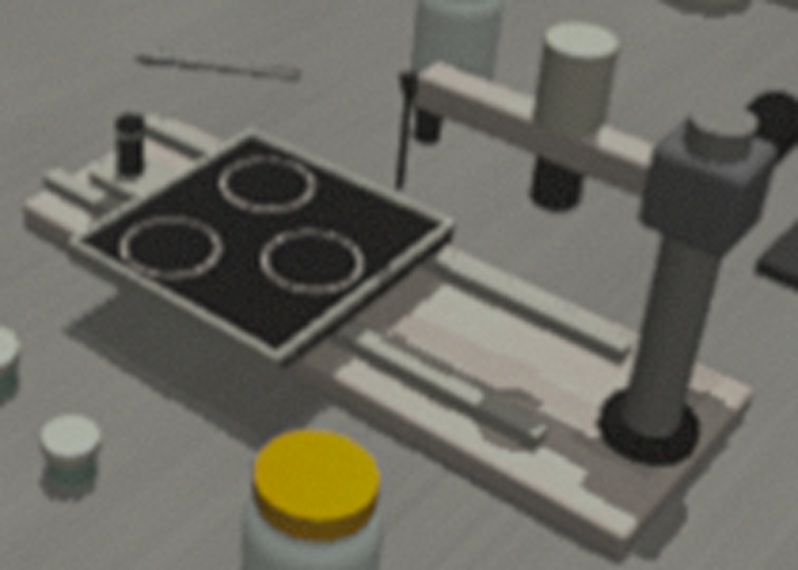

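```bash
cat > m.py <<'E'
from h import *
def cA(p): p=np.array(p,float); return (p+.5)/3.4-.5+[195,95]
def cB(p): p=np.array(p,float); return (p+.5)/3.8-.5+[240,160]
E
python3 - <<'E'
from m import *
def fit(L,Wd): # 2D rigid
    L=np.array(L,float);Wd=Wd[:,:2];lc=L.mean(0);wc=Wd.mean(0);l=L-lc;w=Wd-wc
    th=np.arctan2((l[:,0]*w[:,1]-l[:,1]*w[:,0]).sum(),(l*w).sum());c,s=np.cos(th),np.sin(th);R=np.array([[c,-s],[s,c]])
    return th,wc-R@lc,R,(l@R.T-w).round(4)
r=at_z('top',cA([(139,381),(243,377),(189,299)]),.06);print('rings top',r.round(4))
rs=at_z('scene',cB([(171,247),(268,184),(312,261)]),.06);print('rings scene',rs.round(4))  # which is which?
ft=fit([(-.035,.048),(-.035,-.048),(.04,0)],r);print('carrier',ft)
knob=ft[1]+ft[2]@[-.115,0];print('knob',knob, 'from top img',at_z('top',cA([(193,466)]),.1))
s=at_z('top',cA([(72,548),(239,544),(62,68),(222,62)]),.02);print('slab',s.round(4))
f=fit([(-.235,.08),(-.235,-.08),(.235,.08),(.235,-.08)],s);print('slabcentre',f)
ss=at_z('scene',cB([(25,207),(620,556),(750,393)]),[.02,.02,.02]);print('slab scene',ss.round(4))
t=at_z('scene',cB([(401,188)]),.108);tt=at_z('top',cA([(133,238)]),.15);print('tip',t,'needle top?',tt)
print('column top-base scene',at_z('scene',cB([(648,425)]),.02))
print('tip proj in top crop',(pix('top',np.r_[t[0,:2],.108])-[195,95])*3.4,(pix('top',np.r_[t[0,:2],.174])-[195,95])*3.4)
print('knob scene',at_z('scene',cB([(130,122)]),.1))
E
```

```text
rings top [[0.5972 0.2002 0.06  ]
 [0.599  0.1049 0.06  ]
 [0.6722 0.1534 0.06  ]]
rings scene [[0.5976 0.1031 0.06  ]
 [0.5962 0.1992 0.06  ]
 [0.6717 0.1519 0.06  ]]
carrier (np.float64(0.01513453185170989), array([0.63279087, 0.15298045]), array([[ 0.99988548, -0.01513395],
       [ 0.01513395,  0.99988548]]), array([[-0.0001,  0.0002],
       [-0.0004, -0.0004],
       [ 0.0006,  0.0002]]))
knob [0.51780404 0.15124005] from top img [[0.51629002 0.14969546 0.1       ]]
slab [[0.4459 0.2684 0.02  ]
 [0.4468 0.1122 0.02  ]
 [0.9089 0.2762 0.02  ]
 [0.9111 0.1207 0.02  ]]
slabcentre (np.float64(0.01684536442454936), array([0.67818832, 0.1943853 ]), array([[ 0.99985812, -0.01684457],
       [ 0.01684457,  0.99985812]]), array([[-0.004 ,  0.002 ],
       [-0.0022, -0.0018],
       [ 0.0029,  0.0021],
       [ 0.0034, -0.0024]]))
slab scene [[0.4517 0.1074 0.02  ]
 [0.9182 0.1035 0.02  ]
 [0.911  0.2691 0.02  ]]
tip [[0.70346368 0.19437592 0.108     ]] needle top? [[0.7115791  0.19612067 0.15      ]]
column top-base scene [[0.88019425 0.20320015 0.02      ]]
tip proj in top crop [[138.3023866  255.34906857]] [[131.24123531 240.35345312]]
knob scene [[0.51909535 0.1471113  0.1       ]]
```

```bash
python3 -m handwheel '[0.16,0.222,0,0,0,-0.026,0.16,0.222,0,0,0,-0.026,0.16,0.222,0,0,0,-0.026,0.16,0.222,0,0,0,-0.026,0.16,0.222,0,0,0,-0.026]' 1 40
python3 -m handwheel '[0.16,0.222,0,0,0,-0.026,0.16,0.222,0,0,0,-0.026,0.16,0.222,0,0,0,-0.026,0.16,0.222,0,0,0,-0.026,0.16,0.222,0,0,0,-0.026]'
python3 -m handwheel '[0,0.262,0,0,0,0,0,0.262,0,0,0,0,0,0.262,0,0,0,0,0,0.262,0,0,0,0,0,0.262,0,0,0,0]'
python3 -m handwheel '[0,0.262,0,0,0,0,0,0.262,0,0,0,0,0,0.262,0,0,0,0,0,0.262,0,0,0,0,0,0.262,0,0,0,0]'
python3 -m handwheel '[0,0.262,0,0,0,0,0,0,0,0,0,0]'
```

```text
time: 0.52
eef_pos: [0.3981, -0.4469, 0.2497]
tcp_rot: [0.994, 0.108, -0.0, -0.001]
contact_force: [0.8, -1.2, 0.5]
opening: 0.999
finger_force: 0.0
time: 0.93
eef_pos: [0.5182, -0.2803, 0.2499]
tcp_rot: [1.0, 0.007, -0.0, -0.0]
contact_force: [0.7, -0.6, -0.2]
opening: 1.0
finger_force: 0.0
time: 1.35
eef_pos: [0.517, -0.0838, 0.2498]
tcp_rot: [1.0, 0.008, -0.0, -0.0]
contact_force: [1.3, 0.3, 0.2]
opening: 0.998
finger_force: 0.0
time: 1.77
eef_pos: [0.5169, 0.1127, 0.25]
tcp_rot: [1.0, 0.008, -0.0, 0.0]
contact_force: [1.1, -0.2, -0.1]
opening: 1.001
finger_force: 0.0
time: 1.93
eef_pos: [0.5164, 0.1557, 0.2499]
tcp_rot: [1.0, 0.011, -0.0, -0.001]
contact_force: [0.2, -1.6, -0.7]
opening: 0.999
finger_force: 0.0
```

```bash
python3 -m handwheel '[0,-0.02,-0.217,0,0,0,0,0,-0.217,0,0,0,0,0,-0.217,0,0,0,0,0,-0.217,0,0,0,0,0,-0.217,0,0,0]'
python3 -m handwheel '[0,0,0,0,0,0,0,0,0,0,0,0,0,0,0,0,0,0,0,0,0,0,0,0,0,0,0,0,0,0]' 0 40
python3 -m handwheel '[0,0,0,0,0,0,0,0,0,0,0,0,0,0,0,0,0,0,0,0,0,0,0,0,0,0,0,0,0,0]'
python3 -m handwheel '[-0.1,0,0,0,0,0,-0.1,0,0,0,0,0,-0.1,0,0,0,0,0,-0.1,0,0,0,0,0,-0.13,0,0,0,0,0]'
python3 -m handwheel '[0,0,0,0,0,0,0,0,0,0,0,0]'
```

```text
time: 2.35
eef_pos: [0.5171, 0.1469, 0.0859]
tcp_rot: [1.0, 0.008, -0.0, 0.0]
contact_force: [0.3, -0.4, 0.1]
opening: 1.001
finger_force: 0.0
time: 2.77
eef_pos: [0.5195, 0.1472, 0.0903]
tcp_rot: [1.0, 0.008, 0.002, -0.0]
contact_force: [0.3, -0.0, 0.2]
opening: 0.3
finger_force: 0.0
time: 3.18
eef_pos: [0.5194, 0.1473, 0.0903]
tcp_rot: [1.0, 0.008, 0.002, -0.0]
contact_force: [-1.6, 0.4, 6.5]
opening: 0.217
finger_force: 38.9
time: 3.6
eef_pos: [0.4496, 0.1469, 0.092]
tcp_rot: [1.0, 0.008, 0.019, -0.001]
contact_force: [45.0, -1.3, -20.5]
opening: 0.219
finger_force: 39.7
time: 3.77
eef_pos: [0.4477, 0.1471, 0.0925]
tcp_rot: [1.0, 0.008, 0.015, -0.001]
contact_force: [19.9, -0.7, -5.5]
opening: 0.216
finger_force: 40.6
```

```bash
python3 -m handwheel '[0.06,0,0,0,0,0,0,0,0,0,0,0,0,0,0,0,0,0]'
python3 -m handwheel '[0,0,0,0,0,0,0,0,0,0,0,0,0,0,0,0,0,0,0,0,0,0,0,0,0,0,0,0,0,0]' 1
python3 -m handwheel '[0,0,0.2,0,0,0,0,0,0.2,0,0,0,0,0,0.2,0,0,0,0,0,0.2,0,0,0,0,0,0,0,0,0]'
python3 - <<'E'
from h import *
s=ctrl.get_state();print(s['qpos'],s['eef_pos'],s['tcp_rot'],s['contact_force'])
E
```

```text
time: 4.02
eef_pos: [0.4525, 0.1472, 0.0923]
tcp_rot: [1.0, 0.008, 0.007, -0.0]
contact_force: [2.2, -1.5, 10.9]
opening: 0.216
finger_force: 42.6
time: 4.43
eef_pos: [0.4464, 0.147, 0.087]
tcp_rot: [1.0, 0.008, -0.001, 0.0]
contact_force: [0.8, -0.6, -0.3]
opening: 0.909
finger_force: 0.0
time: 4.85
eef_pos: [0.4505, 0.1475, 0.2143]
tcp_rot: [1.0, 0.008, 0.006, -0.001]
contact_force: [0.6, -0.1, 1.0]
opening: 0.998
finger_force: 0.0
[ 1.01938229e-01 -1.41235130e-01  2.09746191e+00  6.33186696e-05
  1.17345608e+00  1.65709188e+00] [0.45046479 0.14751935 0.21428064] [ 9.99951778e-01  7.80904098e-03  5.92575783e-03 -5.88761909e-04] [ 0.63243433 -0.11792568  0.98365946]
```

```bash
cat > look.py <<'E'
from m import *
import sys
def blobs(im,z=.03,box=(285,335,170,290)):
    u0,u1,v0,v1=box; p=im[v0:v1,u0:u1]; g=p.min(2).astype(float)
    bg=np.median(g); hi=np.percentile(g,99); m=(g>(bg+hi)/2).astype(np.uint8)
    n,l,st,c=cv2.connectedComponentsWithStats(m)
    for i in range(1,n):
        if st[i,4]>=40: print(st[i,4],(c[i]+[u0,v0]).round(1),at_z('top',[c[i]+[u0,v0]],z)[0].round(4))
    return hi
if __name__=='__main__':
    im,d=imaging.read_camera('top'); print(blobs(im))
E
python3 look.py
```

```text
75 [309.3 189.1] [ 0.6523 -0.0336  0.03  ]
128 [304.6 218.9] [ 0.5574 -0.0159  0.03  ]
135 [309.9 256.5] [ 0.4381 -0.0295  0.03  ]
180.0
```

```bash
python3 -m handwheel '[-0.02,-0.228,0,0,0,0,-0.02,-0.228,0,0,0,0,-0.02,-0.228,0,0,0,0,0,-0.228,0,0,0,0,0,-0.228,0,0,0,0]'
python3 -m handwheel '[0,0,-0.25,0,0,0,0,0,-0.25,0,0,0,0,0,-0.25,0,0,0,0,0,-0.1,0,0,0,0,0,0,0,0,0]'
python3 - <<'E'
from h import *
s=ctrl.get_state();print(s['qpos'],s['eef_pos'],s['tcp_rot'],s['contact_force'])
E
```

```text
time: 5.32
eef_pos: [0.4367, -0.025, 0.2058]
tcp_rot: [1.0, 0.008, -0.001, -0.0]
contact_force: [0.7, -0.1, -1.0]
opening: 1.0
finger_force: 0.0
time: 5.73
eef_pos: [0.433, -0.0227, 0.0741]
tcp_rot: [1.0, 0.007, -0.006, -0.002]
contact_force: [-0.9, 0.4, 0.6]
opening: 1.001
finger_force: 0.0
[-2.87297375e-01 -1.11122742e-02  2.26863334e+00  4.73608426e-06
  8.97362106e-01  1.26872419e+00] [ 0.43299349 -0.02272418  0.07409303] [ 0.99995065  0.00738566 -0.00635822 -0.00193178] [-0.86151954  0.38906916  0.63979936]
```

```bash
python3 -m handwheel '[0,0,0,0,0,0,0,0,-0.1,0,0,0,0,0,-0.1,0,0,0,0,0,-0.11,0,0,0,0,0,0,0,0,0]'
python3 -m handwheel '[0,0,0,0,0,0,0,0,0,0,0,0,0,0,0,0,0,0]'
```

```text
time: 6.15
eef_pos: [0.4374, -0.0236, 0.0328]
tcp_rot: [1.0, 0.008, -0.001, -0.0]
contact_force: [-0.1, 0.1, -0.5]
opening: 1.003
finger_force: 0.0
time: 6.4
eef_pos: [0.4395, -0.0243, 0.0353]
tcp_rot: [1.0, 0.008, 0.002, 0.001]
contact_force: [-1.1, 0.3, 0.3]
opening: 1.002
finger_force: 0.0
```

```bash
for i in 1 2 3; do python3 -m handwheel '[0,0,0,0,0,0,0,0,0,0,0,0]' | grep -E "time|eef"; done
```

```text
time: 6.57
eef_pos: [0.4388, -0.0241, 0.0345]
time: 6.73
eef_pos: [0.4383, -0.024, 0.0339]
time: 6.9
eef_pos: [0.4381, -0.024, 0.0336]
```

```bash
python3 -m handwheel '[-0.005,0,-0.04,0,0,0,0,0,0,0,0,0,0,0,0,0,0,0,0,0,0,0,0,0]'
python3 -m handwheel '[0,0,0,0,0,0,0,0,0,0,0,0,0,0,0,0,0,0,0,0,0,0,0,0,0,0,0,0,0,0]' 0 35
python3 -m handwheel '[0,0,0.1,0,0,0,0,0,0.2,0,0,0,0,0,0.2,0,0,0,0,0,0.1,0,0,0,0,0,0,0,0,0]'
```

```text
time: 7.23
eef_pos: [0.4371, -0.0239, 0.0273]
tcp_rot: [1.0, 0.008, -0.0, -0.0]
contact_force: [1.2, -0.6, -0.2]
opening: 1.003
finger_force: 0.0
time: 7.65
eef_pos: [0.4378, -0.0242, 0.0281]
tcp_rot: [1.0, 0.008, 0.0, 0.0]
contact_force: [-0.6, -0.8, 3.3]
opening: 0.59
finger_force: 36.6
time: 8.07
eef_pos: [0.4398, -0.0246, 0.1212]
tcp_rot: [1.0, 0.008, 0.004, 0.001]
contact_force: [0.9, -0.7, -0.7]
opening: 0.591
finger_force: 36.9
```

```bash
cat > car.py <<'E'
from m import *
from scipy.optimize import minimize
import sys
YAW=.0158; C,S=np.cos(YAW),np.sin(YAW); RW=np.array([[C,-S],[S,C]])
RINGS=np.array([(-.035,.048),(-.035,-.048),(.04,0)])
TH=np.linspace(0,2*np.pi,72,endpoint=False); U=np.c_[np.cos(TH),np.sin(TH)]
def samp(n,g,P,z):
    p=pix(n,np.c_[P,np.full(len(P),z)]).astype(np.float32)
    return cv2.remap(g,p[:,0].reshape(-1,1),p[:,1].reshape(-1,1),cv2.INTER_LINEAR).mean()
def best(f,c0,span=.012,step=.002):
    r=np.arange(-span,span+1e-6,step); c=max(((f(np.add(c0,(a,b))),a,b) for a in r for b in r)); c=np.add(c0,c[1:])
    o=minimize(lambda q:-f(q),c,method='Nelder-Mead',options=dict(initial_simplex=[c,c+[.0015,0],c+[0,.0015]],xatol=1e-4,fatol=1e-2)); return o.x,-o.fun
def carrier(n,im,c0,**k):
    g=cv2.cvtColor(im,cv2.COLOR_BGR2GRAY).astype(np.float32)
    def f(c):
        s=0
        for r in RINGS:
            p=c+RW@r; s+=2*samp(n,g,p+U*.02975,.06)-samp(n,g,p+U*.0365,.06)-samp(n,g,p+U*.023,.06)*0
        return s
    return best(f,c0,**k)
def lid(n,im,c0,rad,z=.09,**k):
    g=cv2.cvtColor(im,cv2.COLOR_BGR2GRAY).astype(np.float32)
    return best(lambda c:samp(n,g,c+U*(rad-.003),z)-samp(n,g,c+U*(rad+.003),z),c0,**k)
E
python3 - <<'E'
from car import *
for n in('top','scene'):
    im,d=imaging.read_camera(n); np.savez(n+'1.npz',im=im,d=d)
    print(n,carrier(n,np.load(n+'0.npz')['im'],(.6328,.153)),carrier(n,im,(.562,.1515)))
E
```

```text
Traceback (most recent call last):
  File "car.py", line 20, in carrier
    return best(f,c0,**k)
  File "car.py", line 11, in best
    r=np.arange(-span,span+1e-6,step); c=max(((f(np.add(c0,(a,b))),a,b) for a in r for b in r)); c=np.add(c0,c[1:])
                                         ~~~^^^^^^^^^^^^^^^^^^^^^^^^^^^^^^^^^^^^^^^^^^^^^^^^^^^
  File "car.py", line 11, in <genexpr>
    r=np.arange(-span,span+1e-6,step); c=max(((f(np.add(c0,(a,b))),a,b) for a in r for b in r)); c=np.add(c0,c[1:])
                                               ~^^^^^^^^^^^^^^^^^^
  File "car.py", line 18, in f
    p=c+RW@r; s+=2*samp(n,g,p+U*.02975,.06)-samp(n,g,p+U*.0365,.06)-samp(n,g,p+U*.023,.06)*0
                                            ~~~~^^^^^^^^^^^^^^^^^^^
  File "car.py", line 8, in samp
    p=pix(n,np.c_[P,np.full(len(P),z)]).astype(np.float32)
      ~~~^^^^^^^^^^^^^^^^^^^^^^^^^^^^^^
  File "h.py", line 12, in pix
    K,D,R,t=cal(n); return cv2.projectPoints(np.array(X,float).reshape(-1,1,3),cv2.Rodrigues(R)[0],t,K,D)[0].reshape(-1,2)
            ~~~^^^
  File "h.py", line 4, in cal
    c=imaging.get_calibration(n); f=210/np.tan(np.radians(c['fovy'])/2)
ValueError: time passes only in moves, steps and waits
```

```bash
sed -i 's/^def cal/import functools\n@functools.cache\ndef cal/; ' h.py; sed -i 's/\*0$//' car.py
python3 - <<'E'
from car import *
for n in('top','scene'):
    im=np.load(n+'1.npz')['im'] if n=='top' else imaging.read_camera(n)[0]
    cv2.imwrite(f'pics/{n}1.png',im)
    print(n,carrier(n,np.load(n+'0.npz')['im'],(.6328,.153)),carrier(n,im,(.562,.1515)))
E
```

```text
top (array([0.63256855, 0.15303662]), np.float64(212.29837036132812)) (array([0.57367299, 0.15135567]), np.float64(209.34762573242188))
scene (array([0.63067936, 0.15200618]), np.float64(283.176025390625)) (array([0.57178058, 0.15028693]), np.float64(261.3948974609375))
```

```bash
python3 -m handwheel '[0.168,0.167,0.02,0,0,0,0.168,0.167,0.02,0,0,0,0.168,0.167,0.02,0,0,0,0.168,0.167,0.02,0,0,0,0.168,0.167,0,0,0,0]'
python3 -m handwheel '[0.168,0.167,0,0,0,0,0.168,0.167,0,0,0,0,0,0,0,0,0,0,0,0,0,0,0,0,0,0,0,0,0,0]'
python3 -m handwheel '[0,0,0,0,0,0,0,0,0,0,0,0]'
```

```text
time: 8.58
eef_pos: [0.5631, 0.1026, 0.1269]
tcp_rot: [1.0, 0.008, -0.002, 0.0]
contact_force: [0.7, -0.7, -0.0]
opening: 0.594
finger_force: 36.9
time: 9.0
eef_pos: [0.6119, 0.1511, 0.1265]
tcp_rot: [1.0, 0.008, -0.003, 0.0]
contact_force: [-0.7, -0.7, -1.8]
opening: 0.592
finger_force: 37.0
time: 9.17
eef_pos: [0.6126, 0.1505, 0.1287]
tcp_rot: [1.0, 0.007, -0.001, 0.0]
contact_force: [0.0, 1.3, -1.7]
opening: 0.594
finger_force: 37.0
```

```bash
python3 -m handwheel '[0.01,0.006,-0.08,0,0,0,0,0,-0.08,0,0,0,0,0,-0.07,0,0,0,0,0,0,0,0,0,0,0,0,0,0,0]'
for i in 1 2 3; do python3 -m handwheel '[0,0,0,0,0,0,0,0,0,0,0,0]' | grep -E "time|eef|contact"; done
```

```text
time: 9.58
eef_pos: [0.614, 0.152, 0.0931]
tcp_rot: [1.0, 0.008, -0.002, 0.0]
contact_force: [-0.8, 0.4, -0.3]
opening: 0.596
finger_force: 37.0
time: 9.75
eef_pos: [0.6157, 0.1524, 0.0956]
contact_force: [-0.0, 1.0, -1.5]
time: 9.92
eef_pos: [0.6157, 0.1524, 0.0958]
contact_force: [0.1, -0.2, -1.2]
time: 10.08
eef_pos: [0.6154, 0.1523, 0.0954]
contact_force: [0.6, 0.3, -0.8]
```

```bash
python3 -m handwheel '[-0.003,-0.004,-0.045,0,0,0,0,0,0,0,0,0,0,0,0,0,0,0,0,0,0,0,0,0]'
python3 -m handwheel '[0,0,0,0,0,0,0,0,0,0,0,0,0,0,0,0,0,0]'
```

```text
time: 10.42
eef_pos: [0.6148, 0.1516, 0.0881]
tcp_rot: [1.0, 0.008, -0.0, 0.0]
contact_force: [0.6, 0.5, -0.4]
opening: 0.591
finger_force: 37.2
time: 10.67
eef_pos: [0.6146, 0.1517, 0.0881]
tcp_rot: [1.0, 0.008, -0.0, 0.0]
contact_force: [-0.7, -0.3, -0.9]
opening: 0.596
finger_force: 25.9
```

```bash
python3 -m handwheel '[0,0,-0.005,0,0,0,0,0,0,0,0,0]'
python3 -m handwheel '[0,0,0,0,0,0,0,0,0,0,0,0,0,0,0,0,0,0,0,0,0,0,0,0]' 0.85
python3 -m handwheel '[0,0,0.1,0,0,0,0,0,0.2,0,0,0,-0.05,-0.2,0.15,0,0,0,-0.05,-0.24,0,0,0,0,-0.05,-0.24,0,0,0,0]' 1
python3 -m handwheel '[0,-0.24,0,0,0,0,0,-0.1,0,0,0,0,0,0,0,0,0,0]'
python3 - <<'E'
from car import *
for n in('top','scene'):
    im=imaging.read_camera(n)[0]; cv2.imwrite(f'pics/{n}2.png',im)
    c=carrier(n,im,(.573,.1513)); r=c[0]+RW@RINGS[2]; print(n,c,r,lid(n,im,r,.026))
    if n=='top':
        from look import blobs; blobs(im)
E
```

```text
time: 10.83
eef_pos: [0.6147, 0.1517, 0.0881]
tcp_rot: [1.0, 0.008, -0.0, 0.0]
contact_force: [-2.1, 0.2, 2.5]
opening: 0.592
finger_force: 36.1
time: 11.17
eef_pos: [0.6148, 0.1517, 0.0875]
tcp_rot: [1.0, 0.008, 0.0, -0.0]
contact_force: [-0.3, -0.9, 0.2]
opening: 0.851
finger_force: 0.0
time: 11.58
eef_pos: [0.5935, 0.0492, 0.1577]
tcp_rot: [1.0, 0.009, 0.003, 0.0]
contact_force: [-0.4, 0.5, -0.7]
opening: 1.001
finger_force: 0.0
time: 11.83
eef_pos: [0.5924, -0.0046, 0.1553]
tcp_rot: [1.0, 0.006, 0.0, 0.0]
contact_force: [-0.3, 0.3, 0.8]
opening: 1.001
finger_force: 0.0
top (array([0.57298288, 0.15078383]), np.float64(170.2301025390625)) [0.61297789 0.1514158 ] (array([0.61520457, 0.15456039]), np.float64(71.83308410644531))
347 [312.4 173.4] [ 0.7031 -0.045   0.03  ]
scene (array([0.57190841, 0.15015028]), np.float64(230.87918090820312)) [0.61190342 0.15078225] (array([0.61428352, 0.15178128]), np.float64(89.79399108886719))
```

```bash
python3 - <<'E'
from car import *
a=cv2.imread('pics/top2.png');b=cv2.imread('pics/scene2.png')
A=cv2.resize(a[155:245,215:295],None,fx=5,fy=5,interpolation=cv2.INTER_CUBIC)
B=cv2.resize(b[185:275,225:305],None,fx=5,fy=5,interpolation=cv2.INTER_CUBIC)
cv2.imwrite('pics/c2.png',np.hstack([A,B]))
E
```

```text
(no output)
```

View pics/c2.png

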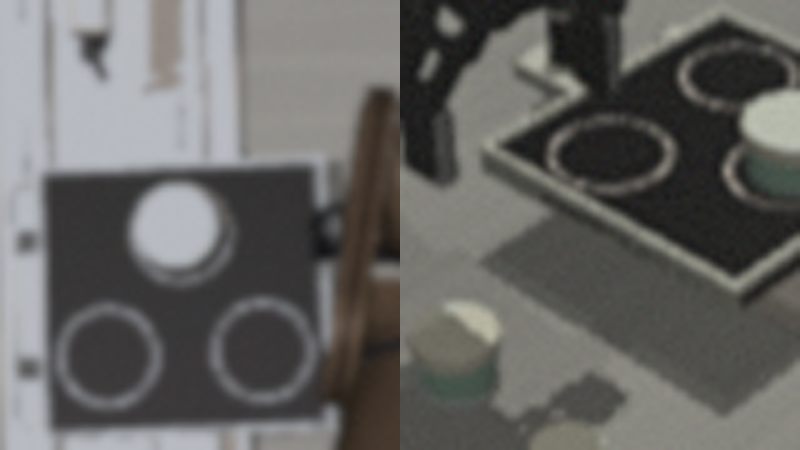

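```bash
python3 - <<'E'
from car import *
q=lambda p:(np.array(p)+.5)/5-.5+[215,155]
l=at_z('top',q([(176,225.5)]),.09); r=at_z('top',q([(108,356),(263,351),(180.5,234)]),.06); print(l,r, r[:2].mean(0)[:2]+RW@[.075,0])
E
```

```text
[[0.61445523 0.15374448 0.09      ]] [[0.53759231 0.19878608 0.06      ]
 [0.53883252 0.10261502 0.06      ]
 [0.61286709 0.15271453 0.06      ]] [0.61320306 0.1518855 ]
```

```bash
python3 -m handwheel '[-0.13,-0.045,-0.1,0,0,0,-0.1,-0.03,-0.2,0,0,0,0,0,-0.2,0,0,0,0,0,-0.15,0,0,0,0,0,-0.1,0,0,0]'
for i in 1 2; do python3 -m handwheel '[0,0,0,0,0,0,0,0,0,0,0,0,0,0,0,0,0,0,0,0,0,0,0,0]' | grep -E "time|eef|contact"; done
```

```text
time: 12.35
eef_pos: [0.5559, -0.0106, 0.0397]
tcp_rot: [1.0, 0.009, -0.002, -0.001]
contact_force: [-0.4, 0.2, -0.3]
opening: 1.002
finger_force: 0.0
time: 12.68
eef_pos: [0.5592, -0.0122, 0.0443]
contact_force: [0.2, -0.1, 0.6]
time: 13.02
eef_pos: [0.5581, -0.0127, 0.0431]
contact_force: [-0.3, -0.5, -0.3]
```

```bash
python3 -m handwheel '[0,-0.022,-0.06,0,0,0,0,0,-0.04,0,0,0,0,0,0,0,0,0,0,0,0,0,0,0]'
python3 -m handwheel '[0,0,0,0,0,0,0,0,0,0,0,0]'
python3 -m handwheel '[0,0,0,0,0,0,0,0,0,0,0,0,0,0,0,0,0,0,0,0,0,0,0,0,0,0,0,0,0,0]' 0 35
python3 -m handwheel '[0,0,0.1,0,0,0,0,0,0.2,0,0,0,0,0,0.2,0,0,0,0,0,0.15,0,0,0,0,0,0,0,0,0]'
python3 -m handwheel '[0,0,0,0,0,0,0,0,0,0,0,0]'

```

```text
time: 13.35
eef_pos: [0.5569, -0.0158, 0.0264]
tcp_rot: [1.0, 0.008, -0.001, -0.0]
contact_force: [0.2, -0.4, -0.3]
opening: 1.005
finger_force: 0.0
time: 13.52
eef_pos: [0.5579, -0.0159, 0.0276]
tcp_rot: [1.0, 0.008, 0.0, -0.0]
contact_force: [0.4, 1.2, -0.5]
opening: 1.002
finger_force: 0.0
time: 13.93
eef_pos: [0.5583, -0.016, 0.0281]
tcp_rot: [1.0, 0.008, 0.001, 0.0]
contact_force: [0.0, -0.1, 2.0]
opening: 0.49
finger_force: 35.9
time: 14.35
eef_pos: [0.5612, -0.0164, 0.1308]
tcp_rot: [1.0, 0.008, 0.005, 0.001]
contact_force: [1.6, -0.8, 0.2]
opening: 0.487
finger_force: 35.7
time: 14.52
eef_pos: [0.5568, -0.0156, 0.1238]
tcp_rot: [1.0, 0.008, -0.001, -0.0]
contact_force: [-0.4, 1.4, -1.2]
opening: 0.489
finger_force: 35.7
```

```bash
python3 -m handwheel '[-0.03,0.237,0.03,0,0,0,-0.03,0.237,0.03,0,0,0,-0.03,0.237,0,0,0,0,-0.03,0.237,0,0,0,0,-0.013,0.237,0,0,0,0]'
python3 -m handwheel '[0,0.237,0,0,0,0,0,0,-0.05,0,0,0,0,0,-0.05,0,0,0,0,0,-0.05,0,0,0,0,0,0,0,0,0]'
for i in 1 2; do python3 -m handwheel '[0,0,0,0,0,0,0,0,0,0,0,0,0,0,0,0,0,0,0,0,0,0,0,0]' | grep -E "time|eef|contact|force"; done
```

```text
time: 14.93
eef_pos: [0.5356, 0.1632, 0.1314]
tcp_rot: [1.0, 0.007, -0.002, 0.0]
contact_force: [1.0, 0.1, -0.7]
opening: 0.487
finger_force: 35.7
time: 15.35
eef_pos: [0.5357, 0.1959, 0.1078]
tcp_rot: [1.0, 0.007, -0.003, 0.001]
contact_force: [-0.4, 0.0, -1.4]
opening: 0.486
finger_force: 35.8
time: 15.68
eef_pos: [0.5384, 0.1968, 0.1121]
contact_force: [-0.0, -0.0, -1.0]
finger_force: 35.8
time: 16.02
eef_pos: [0.5379, 0.1975, 0.1118]
contact_force: [-0.3, 0.4, -1.0]
finger_force: 35.8
```

```bash
python3 -m handwheel '[-0.004,0,-0.05,0,0,0,0,0,-0.05,0,0,0,0,0,-0.053,0,0,0,0,0,0,0,0,0,0,0,0,0,0,0]'
python3 -m handwheel '[0,0,0,0,0,0,0,0,0,0,0,0,0,0,0,0,0,0,0,0,0,0,0,0]'
```

```text
time: 16.43
eef_pos: [0.5368, 0.1974, 0.0876]
tcp_rot: [1.0, 0.008, -0.001, 0.0]
contact_force: [0.2, 0.1, -1.1]
opening: 0.491
finger_force: 36.7
time: 16.77
eef_pos: [0.5371, 0.1974, 0.0885]
tcp_rot: [1.0, 0.008, -0.0, 0.0]
contact_force: [-0.5, -0.5, -1.5]
opening: 0.488
finger_force: 36.7
```

```bash
python3 -m handwheel '[0,0,-0.008,0,0,0,0,0,0,0,0,0]'|grep -E "eef|force"
python3 -m handwheel '[0,0,0,0,0,0,0,0,0,0,0,0,0,0,0,0,0,0,0,0,0,0,0,0]' 0.8
python3 -m handwheel '[0,0,0.1,0,0,0,0,0,0.2,0,0,0,0,0,0.2,0,0,0,0,-0.24,0,0,0,0,0,-0.24,0,0,0,0]' 1
python3 -m handwheel '[0,-0.26,0,0,0,0,0,-0.26,0,0,0,0,0,-0.26,0,0,0,0,0,-0.26,0,0,0,0,0,-0.12,0,0,0,0]'
python3 -m handwheel '[0,0,0,0,0,0,0,0,0,0,0,0]'
python3 - <<'E'
from car import *
for n in('top','scene'):
    im=imaging.read_camera(n)[0]; cv2.imwrite(f'pics/{n}3.png',im)
    c=carrier(n,im,(.573,.1513)); R=c[0]+RINGS@RW.T; print(n,c,R[[0,2]],lid(n,im,R[2],.026),lid(n,im,R[0],.0215))
    if n=='top':
        from look import blobs; blobs(im)
E
```

```text
eef_pos: [0.5374, 0.1975, 0.0875]
contact_force: [-1.5, -0.4, 0.5]
finger_force: 36.7
time: 17.27
eef_pos: [0.5373, 0.1974, 0.0875]
tcp_rot: [1.0, 0.008, 0.0, -0.0]
contact_force: [0.5, 0.1, -0.5]
opening: 0.798
finger_force: 0.0
time: 17.68
eef_pos: [0.539, 0.1261, 0.1657]
tcp_rot: [1.0, 0.01, 0.003, -0.0]
contact_force: [-0.3, -0.6, -1.0]
opening: 0.997
finger_force: 0.0
time: 18.1
eef_pos: [0.5372, -0.0524, 0.1628]
tcp_rot: [1.0, 0.006, 0.0, 0.001]
contact_force: [-0.2, -1.0, -0.2]
opening: 1.0
finger_force: 0.0
time: 18.27
eef_pos: [0.5372, -0.0494, 0.1625]
tcp_rot: [1.0, 0.006, 0.0, -0.0]
contact_force: [-0.3, 0.1, 0.6]
opening: 1.002
finger_force: 0.0
top (array([0.57308654, 0.15079552]), np.float64(127.19956970214844)) [[0.53733254 0.19823656]
 [0.61308155 0.1514275 ]] (array([0.615198  , 0.15465077]), np.float64(70.55548858642578)) (array([0.53531188, 0.19964727]), np.float64(62.83262634277344))
2488 [301.2 207.5] [ 0.5939 -0.0059  0.03  ]
scene (array([0.57188191, 0.15028579]), np.float64(209.65834045410156)) [[0.53612791 0.19772682]
 [0.61187692 0.15091776]] (array([0.614532  , 0.15172561]), np.float64(86.57455444335938)) (array([0.53578807, 0.19665846]), np.float64(43.1466064453125))
```

```bash
python3 - <<'E'
from car import *
for f in('scene0','scene2','scene3'):
    im=np.load('scene0.npz')['im'] if f=='scene0' else cv2.imread(f'pics/{f}.png'); print(f,lid('scene',im,(.651,-.035),.017,z=.03))
E
```

```text
scene0 (array([ 0.65092529, -0.03656567]), np.float64(48.703887939453125))
scene2 (array([ 0.65101492, -0.03678929]), np.float64(22.875633239746094))
scene3 (array([ 0.65091536, -0.03674148]), np.float64(51.05693054199219))
```

```bash
python3 -m handwheel '[0.255,0.033,0,0,0,0,0.255,0.033,0,0,0,0,0.255,0.03,-0.05,0,0,0,0,0,-0.25,0,0,0,0,0,-0.25,0,0,0]'
python3 -m handwheel '[0,0,-0.15,0,0,0,0,0,-0.1,0,0,0,0,0,0,0,0,0,0,0,0,0,0,0,0,0,0,0,0,0]'
python3 -m handwheel '[0,0,0,0,0,0,0,0,0,0,0,0,0,0,0,0,0,0]'
```

```text
time: 18.78
eef_pos: [0.6564, -0.0323, 0.0822]
tcp_rot: [1.0, 0.009, 0.004, 0.001]
contact_force: [-0.0, 0.4, -1.1]
opening: 1.002
finger_force: 0.0
time: 19.2
eef_pos: [0.6536, -0.0339, 0.0447]
tcp_rot: [1.0, 0.008, 0.002, 0.0]
contact_force: [-0.3, 0.2, 1.0]
opening: 1.001
finger_force: 0.0
time: 19.45
eef_pos: [0.653, -0.0344, 0.0443]
tcp_rot: [1.0, 0.008, 0.002, 0.0]
contact_force: [0.1, 0.8, 0.9]
opening: 1.002
finger_force: 0.0
```

```bash
python3 -m handwheel '[-0.006,0,-0.06,0,0,0,0,0,-0.045,0,0,0,0,0,0,0,0,0,0,0,0,0,0,0,0,0,0,0,0,0]'
python3 -m handwheel '[0,0,0,0,0,0,0,0,0,0,0,0,0,0,0,0,0,0,0,0,0,0,0,0,0,0,0,0,0,0]' 0 35
python3 -m handwheel '[0,0,0,0,0,0,0,0,0,0,0,0]'
python3 -m handwheel '[0,0,0.1,0,0,0,0,0,0.2,0,0,0,0,0,0.2,0,0,0,0,0,0.2,0,0,0,0,0,0,0,0,0]'
python3 -m handwheel '[0,0,0,0,0,0,0,0,0,0,0,0]'

```

```text
time: 19.87
eef_pos: [0.6509, -0.0342, 0.0262]
tcp_rot: [1.0, 0.008, -0.0, -0.0]
contact_force: [0.1, -0.6, 1.2]
opening: 0.999
finger_force: 0.0
time: 20.28
eef_pos: [0.6516, -0.0343, 0.0273]
tcp_rot: [1.0, 0.008, 0.001, 0.0]
contact_force: [0.1, -0.1, -0.4]
opening: 0.385
finger_force: 34.7
time: 20.45
eef_pos: [0.6515, -0.0342, 0.0271]
tcp_rot: [1.0, 0.008, 0.0, 0.0]
contact_force: [0.5, 0.2, 1.0]
opening: 0.386
finger_force: 34.9
time: 20.87
eef_pos: [0.6553, -0.0349, 0.1408]
tcp_rot: [1.0, 0.008, 0.007, 0.001]
contact_force: [2.0, 0.9, 1.1]
opening: 0.386
finger_force: 34.8
time: 21.03
eef_pos: [0.6506, -0.034, 0.1318]
tcp_rot: [1.0, 0.008, -0.0, -0.0]
contact_force: [0.5, 0.3, -0.8]
opening: 0.383
finger_force: 34.8
```

```bash
python3 -m handwheel '[-0.151,0.18,0,0,0,0,-0.151,0.18,0,0,0,0,-0.151,0.18,0,0,0,0,-0.151,0.18,0,0,0,0,-0.151,0.18,0,0,0,0]'
python3 -m handwheel '[0,0,-0.05,0,0,0,0,0,-0.08,0,0,0,0,0,-0.05,0,0,0,0,0,0,0,0,0,0,0,0,0,0,0]'
python3 -m handwheel '[0,0,0,0,0,0,0,0,0,0,0,0,0,0,0,0,0,0,0,0,0,0,0,0]'
```

```text
time: 21.45
eef_pos: [0.535, 0.1018, 0.1294]
tcp_rot: [1.0, 0.007, -0.002, -0.0]
contact_force: [0.8, 0.1, -1.0]
opening: 0.382
finger_force: 34.9
time: 21.87
eef_pos: [0.5377, 0.0998, 0.1031]
tcp_rot: [1.0, 0.007, -0.001, 0.0]
contact_force: [0.1, 0.2, 0.1]
opening: 0.385
finger_force: 34.9
time: 22.2
eef_pos: [0.5384, 0.1005, 0.1051]
tcp_rot: [1.0, 0.007, 0.0, -0.0]
contact_force: [0.0, -0.3, 0.3]
opening: 0.386
finger_force: 34.9
```

```bash
python3 -m handwheel '[0,0.003,-0.06,0,0,0,0,0,-0.055,0,0,0,0,0,0,0,0,0,0,0,0,0,0,0,0,0,0,0,0,0]'
python3 -m handwheel '[0,0,0,0,0,0,0,0,0,0,0,0]'
python3 -m handwheel '[0,0,-0.005,0,0,0,0,0,0,0,0,0]'|grep -E "eef|force"
python3 -m handwheel '[0,0,0,0,0,0,0,0,0,0,0,0,0,0,0,0,0,0,0,0,0,0,0,0]' 0.7
python3 -m handwheel '[0,0,0.1,0,0,0,0,0,0.2,0,0,0,0,0,0.2,0,0,0,0,-0.24,0,0,0,0,0,-0.24,0,0,0,0]' 1
python3 -m handwheel '[0,-0.26,0,0,0,0,0,-0.26,0,0,0,0,0,0,0,0,0,0]'
python3 - <<'E'
from car import *
for n in('top','scene'):
    im=imaging.read_camera(n)[0]; cv2.imwrite(f'pics/{n}4.png',im)
    c=carrier(n,im,(.573,.1513)); R=c[0]+RINGS@RW.T; print(n,c,[ (lid(n,im,R[i],r)[0]-R[i]).round(4) for i,r in ((0,.0215),(1,.017),(2,.026))])
a=cv2.imread('pics/top4.png');b=cv2.imread('pics/scene4.png')
A=cv2.resize(a[155:245,215:295],None,fx=5,fy=5,interpolation=cv2.INTER_CUBIC)
B=cv2.resize(b[185:275,235:315],None,fx=5,fy=5,interpolation=cv2.INTER_CUBIC)
cv2.imwrite('pics/c4.png',np.hstack([A,B]))
E
```

```text
time: 22.62
eef_pos: [0.5379, 0.1013, 0.0871]
tcp_rot: [1.0, 0.008, 0.0, 0.0]
contact_force: [0.3, 0.1, -0.0]
opening: 0.382
finger_force: 35.0
time: 22.78
eef_pos: [0.5376, 0.1013, 0.087]
tcp_rot: [1.0, 0.008, -0.0, 0.0]
contact_force: [0.2, -0.6, -0.7]
opening: 0.384
finger_force: 35.0
eef_pos: [0.5377, 0.1013, 0.087]
contact_force: [-0.9, 1.0, 4.4]
finger_force: 35.2
time: 23.28
eef_pos: [0.5375, 0.1013, 0.0863]
tcp_rot: [1.0, 0.008, -0.0, -0.0]
contact_force: [-0.4, 0.7, -1.4]
opening: 0.705
finger_force: 0.0
time: 23.7
eef_pos: [0.5394, 0.0296, 0.1646]
tcp_rot: [1.0, 0.01, 0.003, 0.0]
contact_force: [0.3, -0.5, 0.4]
opening: 0.996
finger_force: 0.0
time: 23.95
eef_pos: [0.5381, -0.0543, 0.162]
tcp_rot: [1.0, 0.005, 0.001, 0.001]
contact_force: [0.6, -0.1, 0.3]
opening: 0.997
finger_force: 0.0
top (array([0.57338108, 0.15087356]), np.float64(121.89436340332031)) [array([-0.0022,  0.0013]), array([-0.0015,  0.0012]), array([0.002 , 0.0032])]
scene (array([0.57200126, 0.15026139]), np.float64(196.1893310546875)) [array([-0.0001, -0.0011]), array([ 0.0007, -0.0007]), array([0.0029, 0.001 ])]
```

View pics/c4.png

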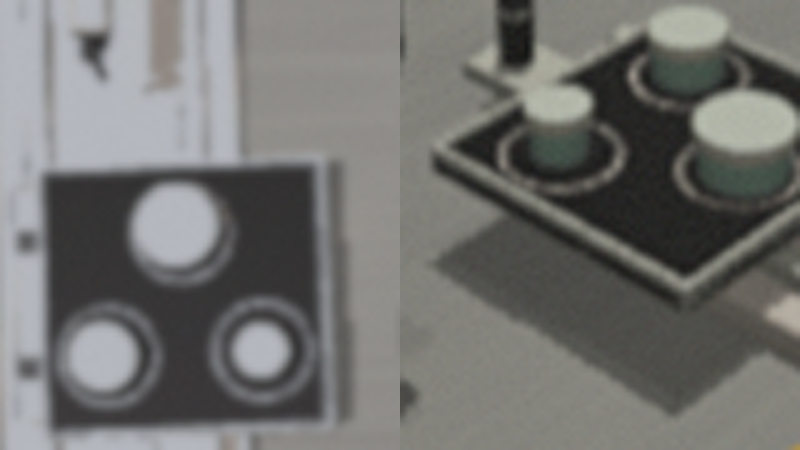

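```bash
python3 - <<'E'
from car import *
q=lambda p:(np.array(p)+.5)/5-.5+[215,155]
print(at_z('top',q([(103,77)]),.108), at_z('top',q([(95,35)]),.174))
im=cv2.imread('pics/scene4.png'); p=pix('scene',[(.7035,.1944,.108)])[0]; print(p)
u,v=p.round().astype(int); C=cv2.resize(im[v-35:v+15,u-30:u+30],None,fx=12,fy=12,interpolation=cv2.INTER_CUBIC)
cv2.imwrite('pics/tip.png',C); print(u,v)
for n in('top','scene'):
    im=cv2.imread(f'pics/{n}4.png'); R=(.573,.151)+RINGS@RW.T; print(n,[lid(n,im,R[i],r)[0].round(4) for i,r in((1,.017),(0,.0215),(2,.026))])
E
```

```text
[[0.70381182 0.19582219 0.108     ]] [[0.71547962 0.19428185 0.174     ]]
[345.17699474 209.1069562 ]
345 209
top [array([0.5376, 0.1037]), array([0.5355, 0.1996]), array([0.6154, 0.1546])]
scene [array([0.5387, 0.1007]), array([0.536 , 0.1967]), array([0.6149, 0.1519])]
```

View pics/tip.png

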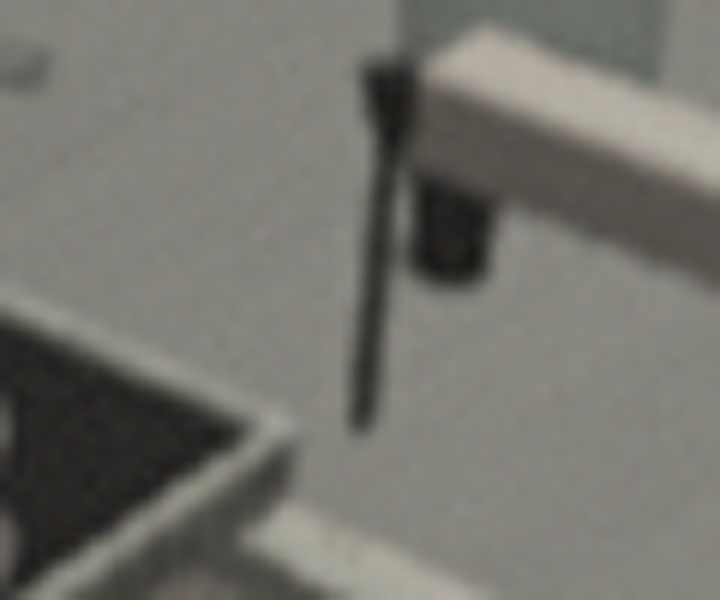

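```bash
python3 -m handwheel '[-0.089,0.223,0,0,0,0,-0.089,0.223,0,0,0,0,-0.089,0.223,0,0,0,0,-0.089,0.223,0,0,0,0,-0.089,0.223,0,0,0,0]'
python3 -m handwheel '[-0.089,0.223,0,0,0,0,0,0,0,0,0,0,0,0,0,0,0,0,0,0,0,0,0,0,0,0,0,0,0,0]'
python3 -m handwheel '[0,0,-0.15,0,0,0,0,0,-0.15,0,0,0,0,0,-0.1,0,0,0,0,0,0,0,0,0,0,0,0,0,0,0]'
python3 -m handwheel '[0,0,0,0,0,0,0,0,0,0,0,0]'
python3 - <<'E'
from car import *
print(at_z('scene',[(344.6,209.4)],.108))
E
```

```text
time: 24.47
eef_pos: [0.4696, 0.1212, 0.1614]
tcp_rot: [1.0, 0.008, -0.0, -0.0]
contact_force: [0.5, -0.1, -0.1]
opening: 0.995
finger_force: 0.0
time: 24.88
eef_pos: [0.458, 0.1518, 0.1617]
tcp_rot: [1.0, 0.008, 0.0, 0.0]
contact_force: [0.5, 0.0, -0.3]
opening: 0.997
finger_force: 0.0
time: 25.3
eef_pos: [0.4576, 0.151, 0.101]
tcp_rot: [1.0, 0.007, -0.001, 0.0]
contact_force: [-0.3, 0.4, 0.6]
opening: 0.998
finger_force: 0.0
time: 25.47
eef_pos: [0.4591, 0.1517, 0.1032]
tcp_rot: [1.0, 0.007, 0.001, -0.0]
contact_force: [-0.4, -0.7, 0.5]
opening: 1.001
finger_force: 0.0
[[0.703243   0.19251447 0.108     ]]
```

```bash
python3 -m handwheel '[-0.004,-0.018,-0.09,0,0,0,0,0,0,0,0,0,0,0,0,0,0,0,0,0,0,0,0,0]'
python3 -m handwheel '[0,0,0,0,0,0,0,0,0,0,0,0,0,0,0,0,0,0,0,0,0,0,0,0,0,0,0,0,0,0]' 0 50
python3 -m handwheel '[0,0,0,0,0,0,0,0,0,0,0,0,0,0,0,0,0,0,0,0,0,0,0,0]'
```

```text
time: 25.8
eef_pos: [0.4577, 0.1494, 0.0891]
tcp_rot: [1.0, 0.008, 0.001, -0.0]
contact_force: [-0.1, 0.2, 0.2]
opening: 1.003
finger_force: 0.0
time: 26.22
eef_pos: [0.4572, 0.1493, 0.0883]
tcp_rot: [1.0, 0.008, 0.0, -0.0]
contact_force: [0.3, 0.7, -0.1]
opening: 0.294
finger_force: 0.0
time: 26.55
eef_pos: [0.4573, 0.1492, 0.0885]
tcp_rot: [1.0, 0.008, -0.0, 0.0]
contact_force: [-1.5, -1.2, 3.8]
opening: 0.222
finger_force: 48.7
```

```bash
python3 -m handwheel '[0.02,0.01,0,0,0,0,0.04,0.022,0,0,0,0,0.06,0.033,0,0,0,0,0.06,0.033,0,0,0,0,0.06,0.033,0,0,0,0]'
python3 -m handwheel '[0.06,0.033,0,0,0,0,0.06,0.033,0,0,0,0,0.06,0.033,0,0,0,0,0.06,0.033,0,0,0,0,0.06,0.033,0,0,0,0]'
python3 -m handwheel '[0.06,0.033,0,0,0,0,0.06,0.033,0,0,0,0,0.06,0.033,0,0,0,0,0.06,0.033,0,0,0,0,0.06,0.033,0,0,0,0]'
python3 -m handwheel '[0.06,0.033,0,0,0,0,0.06,0.033,0,0,0,0,0.06,0.033,0,0,0,0,0.06,0.033,0,0,0,0,0.06,0.033,0,0,0,0]'
python3 -m handwheel '[0.04,0.025,0,0,0,0,0.02,0.015,0,0,0,0,0,0,0,0,0,0,0,0,0,0,0,0,0,0,0,0,0,0]'
python3 -m handwheel '[0,0,0,0,0,0,0,0,0,0,0,0,0,0,0,0,0,0]'
cat > chk.py <<'E'
from car import *
k=sys.argv[1]; i,r={'s':(1,.017),'m':(0,.0215),'l':(2,.026)}[k]
P={'top':np.array([.7038,.1958]),'scene':np.array([.7032,.1925])}
for n in P:
    im=imaging.read_camera(n)[0]; cv2.imwrite(f'pics/{n}_{k}.png',im)
    l=lid(n,im,P[n],r); print(n,'move needed mm',((P[n]-l[0])*1000).round(1),'score',l[1])
    u,v=pix(n,[(.7035,.1945,.1)])[0].round().astype(int); C=cv2.resize(im[v-32:v+33,u-32:u+32],(390,396),interpolation=cv2.INTER_CUBIC)
    cv2.imwrite(f'pics/x_{n}_{k}.png',C)
cv2.imwrite(f'pics/x_{k}.png',np.hstack([cv2.imread(f'pics/x_{n}_{k}.png') for n in P]))
E
python3 chk.py s
```

```text
time: 26.97
eef_pos: [0.4935, 0.1689, 0.0885]
tcp_rot: [1.0, 0.008, -0.0, 0.0]
contact_force: [-3.4, -3.0, 6.5]
opening: 0.216
finger_force: 49.0
time: 27.38
eef_pos: [0.5387, 0.1938, 0.0885]
tcp_rot: [1.0, 0.008, -0.0, 0.0]
contact_force: [-2.9, -3.3, 5.8]
opening: 0.217
finger_force: 49.0
time: 27.8
eef_pos: [0.5837, 0.2185, 0.0885]
tcp_rot: [1.0, 0.008, -0.0, 0.0]
contact_force: [-1.8, -1.9, 5.5]
opening: 0.216
finger_force: 49.0
time: 28.22
eef_pos: [0.6287, 0.2432, 0.0885]
tcp_rot: [1.0, 0.008, -0.0, 0.0]
contact_force: [-2.2, -2.4, 5.8]
opening: 0.22
finger_force: 48.9
time: 28.63
eef_pos: [0.6378, 0.2497, 0.0885]
tcp_rot: [1.0, 0.008, 0.001, -0.001]
contact_force: [1.7, 2.1, 2.6]
opening: 0.22
finger_force: 48.9
time: 28.88
eef_pos: [0.6373, 0.2497, 0.0885]
tcp_rot: [1.0, 0.008, 0.001, -0.001]
contact_force: [1.7, 2.8, 4.5]
opening: 0.219
finger_force: 49.0
top move needed mm [-10.9 -10.1] score 57.31975555419922
scene move needed mm [-14.4 -10.9] score 94.0981216430664
```

View pics/x_s.png

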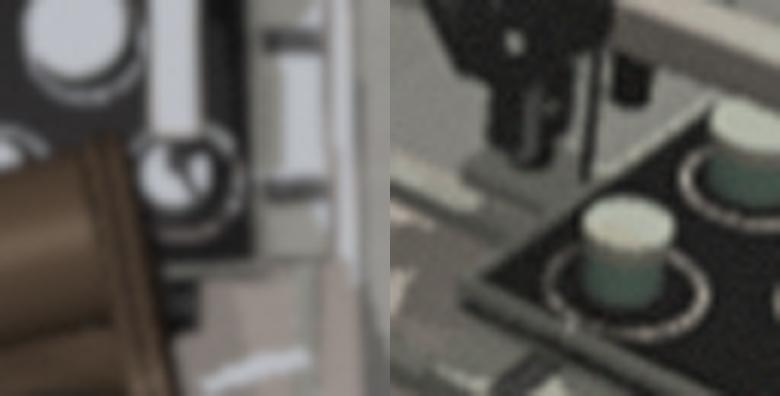

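```bash
python3 -m handwheel '[-0.02,-0.015,0,0,0,0,-0.04,-0.025,0,0,0,0,-0.025,-0.02,0,0,0,0,-0.008,-0.003,0,0,0,0,0,0,0,0,0,0]'
python3 -m handwheel '[0,0,0,0,0,0,0,0,0,0,0,0,0,0,0,0,0,0]'
python3 chk.py s
```

```text
time: 29.4
eef_pos: [0.6224, 0.2393, 0.0885]
tcp_rot: [1.0, 0.008, -0.001, 0.0]
contact_force: [-0.5, 0.6, 4.5]
opening: 0.218
finger_force: 49.3
time: 29.65
eef_pos: [0.6224, 0.2392, 0.0885]
tcp_rot: [1.0, 0.008, -0.001, 0.0]
contact_force: [-0.2, 0.2, 6.3]
opening: 0.215
finger_force: 49.3
top move needed mm [1.9 0.3] score 78.75486755371094
scene move needed mm [ 0.7 -0.5] score 90.27352905273438
```

View pics/x_s.png

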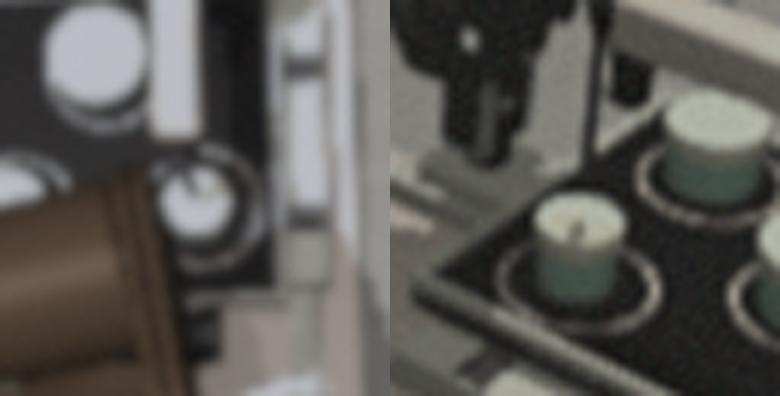

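```bash
python3 -m handwheel '[0.006,0.003,0,0,0,0,0,0,0,0,0,0,0,0,0,0,0,0,0,0,0,0,0,0,0,0,0,0,0,0]'
python3 chk.py s
for i in 1 2 3 4; do python3 -m handwheel '[0,0,0,0,0,0,0,0,0,0,0,0,0,0,0,0,0,0,0,0,0,0,0,0,0,0,0,0,0,0]'|grep -E "time|eef|finger"; done
python3 chk.py s
```

```text
time: 30.17
eef_pos: [0.6232, 0.2393, 0.0884]
tcp_rot: [1.0, 0.008, -0.001, 0.001]
contact_force: [-2.0, -0.6, 6.8]
opening: 0.215
finger_force: 49.3
top move needed mm [1.4 0.4] score 79.1938247680664
scene move needed mm [-0.1 -0.6] score 89.72653198242188
time: 30.68
eef_pos: [0.6232, 0.2393, 0.0885]
finger_force: 49.3
time: 31.1
eef_pos: [0.6232, 0.2393, 0.0885]
finger_force: 49.3
time: 31.52
eef_pos: [0.6232, 0.2393, 0.0885]
finger_force: 49.3
time: 31.93
eef_pos: [0.6232, 0.2393, 0.0885]
finger_force: 49.3
top move needed mm [1.5 0.2] score 78.77084350585938
scene move needed mm [-0.2 -0.5] score 89.48189544677734
```

```bash
python3 -m handwheel '[0.002,-0.02,0,0,0,0,0.002,-0.04,0,0,0,0,0.002,-0.06,0,0,0,0,0.002,-0.06,0,0,0,0,0.002,-0.06,0,0,0,0]'
python3 -m handwheel '[0.002,-0.06,0,0,0,0,0.002,-0.06,0,0,0,0,0.002,-0.06,0,0,0,0,0,-0.06,0,0,0,0,0,-0.06,0,0,0,0]'
python3 -m handwheel '[0,-0.05,0,0,0,0,0,-0.03,0,0,0,0,0,-0.02,0,0,0,0,0,0,0,0,0,0,0,0,0,0,0,0]'
python3 -m handwheel '[0,0,0,0,0,0,0,0,0,0,0,0,0,0,0,0,0,0]'
python3 chk.py m
```

```text
time: 32.45
eef_pos: [0.6243, 0.2044, 0.0885]
tcp_rot: [1.0, 0.008, -0.002, -0.0]
contact_force: [-1.7, 3.1, 7.1]
opening: 0.213
finger_force: 49.4
time: 32.87
eef_pos: [0.6255, 0.1592, 0.0884]
tcp_rot: [1.0, 0.008, -0.001, -0.0]
contact_force: [-0.8, 3.1, 6.1]
opening: 0.22
finger_force: 49.3
time: 33.28
eef_pos: [0.6258, 0.1433, 0.0885]
tcp_rot: [1.0, 0.008, -0.001, 0.001]
contact_force: [-0.4, 0.2, 5.3]
opening: 0.221
finger_force: 49.3
time: 33.53
eef_pos: [0.6258, 0.1433, 0.0885]
tcp_rot: [1.0, 0.008, -0.001, 0.001]
contact_force: [-0.4, -1.3, 7.3]
opening: 0.218
finger_force: 49.3
top move needed mm [-0.1 -0.9] score 21.094703674316406
scene move needed mm [-1.2 -0.6] score 50.51690673828125
```

View pics/x_m.png

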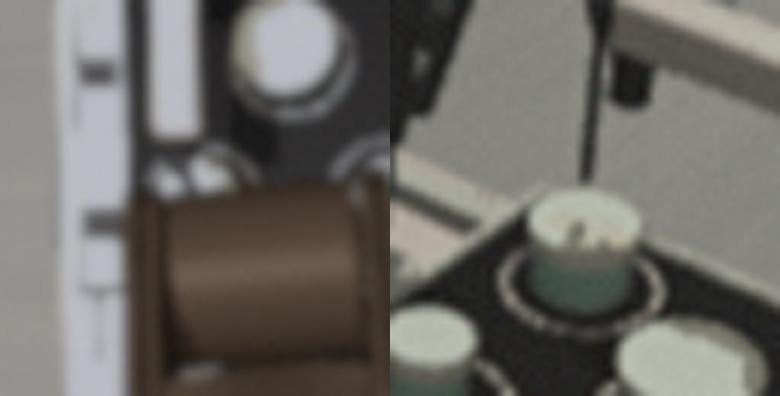

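```bash
python3 -m handwheel '[-0.004,-0.004,0,0,0,0,0,0,0,0,0,0,0,0,0,0,0,0,0,0,0,0,0,0,0,0,0,0,0,0]'
for i in 1 2 3 4; do python3 -m handwheel '[0,0,0,0,0,0,0,0,0,0,0,0,0,0,0,0,0,0,0,0,0,0,0,0,0,0,0,0,0,0]'|grep -E "time|eef|finger"; done
python3 chk.py m
```

```text
time: 34.05
eef_pos: [0.6257, 0.1432, 0.0885]
tcp_rot: [1.0, 0.008, -0.0, 0.0]
contact_force: [1.3, 1.0, 6.4]
opening: 0.219
finger_force: 49.2
time: 34.47
eef_pos: [0.6257, 0.1432, 0.0885]
finger_force: 49.2
time: 34.88
eef_pos: [0.6257, 0.1432, 0.0885]
finger_force: 49.2
time: 35.3
eef_pos: [0.6257, 0.1432, 0.0885]
finger_force: 49.2
time: 35.72
eef_pos: [0.6257, 0.1432, 0.0885]
finger_force: 49.2
top move needed mm [-0.9 -2.3] score 20.373260498046875
scene move needed mm [-1.3 -0.5] score 50.56336975097656
```

```bash
python3 -m handwheel '[-0.02,0.01,0,0,0,0,-0.04,0.022,0,0,0,0,-0.055,0.031,0,0,0,0,-0.055,0.031,0,0,0,0,-0.055,0.031,0,0,0,0]'
python3 -m handwheel '[-0.055,0.031,0,0,0,0,-0.055,0.031,0,0,0,0,-0.055,0.031,0,0,0,0,-0.055,0.031,0,0,0,0,-0.04,0.022,0,0,0,0]'
python3 -m handwheel '[-0.03,0.016,0,0,0,0,-0.02,0.01,0,0,0,0,0,0,0,0,0,0,0,0,0,0,0,0,0,0,0,0,0,0]'
python3 -m handwheel '[0,0,0,0,0,0,0,0,0,0,0,0,0,0,0,0,0,0]'
python3 chk.py l
```

```text
time: 36.23
eef_pos: [0.5915, 0.1622, 0.0885]
tcp_rot: [1.0, 0.008, 0.0, 0.001]
contact_force: [3.6, -2.7, 4.4]
opening: 0.215
finger_force: 49.3
time: 36.65
eef_pos: [0.552, 0.1844, 0.0885]
tcp_rot: [1.0, 0.008, -0.0, 0.0]
contact_force: [2.7, -2.9, 4.4]
opening: 0.219
finger_force: 49.4
time: 37.07
eef_pos: [0.544, 0.1886, 0.0884]
tcp_rot: [1.0, 0.008, -0.001, 0.0]
contact_force: [-0.3, 0.2, 8.1]
opening: 0.216
finger_force: 49.6
time: 37.32
eef_pos: [0.544, 0.1886, 0.0884]
tcp_rot: [1.0, 0.008, -0.001, 0.0]
contact_force: [-1.5, -0.4, 8.1]
opening: 0.219
finger_force: 49.6
top move needed mm [ 2.7 -0.2] score 63.66459655761719
scene move needed mm [ 1.7 -0.6] score 81.97084045410156
```

View pics/x_l.png

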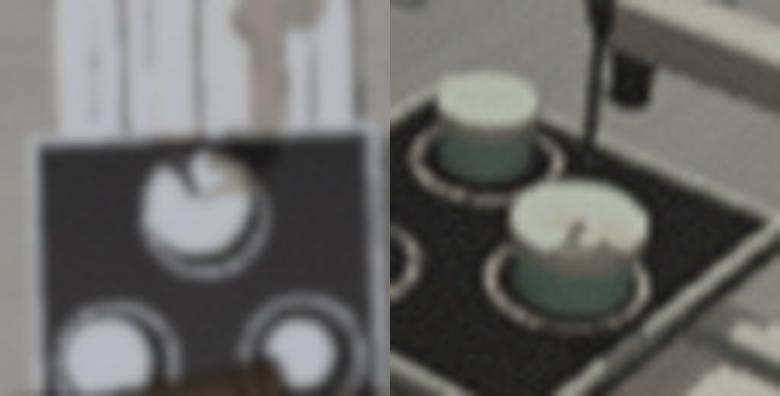

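```bash
python3 -m handwheel '[0.007,-0.003,0,0,0,0,0.007,0,0,0,0,0,0,0,0,0,0,0,0,0,0,0,0,0,0,0,0,0,0,0]'
python3 chk.py l
for i in 1 2 3 4; do python3 -m handwheel '[0,0,0,0,0,0,0,0,0,0,0,0,0,0,0,0,0,0,0,0,0,0,0,0,0,0,0,0,0,0]'|grep -E "time|eef|finger"; done
python3 chk.py l
```

```text
time: 37.83
eef_pos: [0.546, 0.1886, 0.0885]
tcp_rot: [1.0, 0.008, -0.002, -0.0]
contact_force: [-1.1, 1.2, 8.7]
opening: 0.22
finger_force: 49.7
top move needed mm [0.6 0.2] score 61.307342529296875
scene move needed mm [-0.2 -0.8] score 81.32046508789062
time: 38.35
eef_pos: [0.5459, 0.1886, 0.0884]
finger_force: 49.7
time: 38.77
eef_pos: [0.5459, 0.1886, 0.0884]
finger_force: 49.7
time: 39.18
eef_pos: [0.5459, 0.1886, 0.0884]
finger_force: 49.7
time: 39.6
eef_pos: [0.5459, 0.1886, 0.0884]
finger_force: 49.7
top move needed mm [0.6 0.2] score 61.379417419433594
scene move needed mm [-0.1 -0.9] score 80.8873519897461
```

```bash
python3 -m handwheel '[-0.02,0,0,0,0,0,-0.045,0,0,0,0,0,-0.06,0,0,0,0,0,-0.06,0,0,0,0,0,-0.06,0,0,0,0,0]'|grep -E "eef|force"
python3 -m handwheel '[-0.06,0,0,0,0,0,-0.06,0,0,0,0,0,-0.06,0,0,0,0,0,-0.06,0,0,0,0,0,-0.05,0,0,0,0,0]'|grep -E "eef|force"
python3 -m handwheel '[-0.03,0,0,0,0,0,-0.02,0,0,0,0,0,-0.02,0,0,0,0,0,-0.01,0,0,0,0,0,0,0,0,0,0,0]'|grep -E "eef|force"
python3 -m handwheel '[-0.01,0,0,0,0,0,-0.01,0,0,0,0,0,-0.01,0,0,0,0,0,-0.01,0,0,0,0,0,0,0,0,0,0,0]'
```

```text
eef_pos: [0.5099, 0.1879, 0.0884]
contact_force: [2.7, -0.3, 4.8]
finger_force: 49.4
eef_pos: [0.4662, 0.1873, 0.0884]
contact_force: [2.5, -2.3, 4.6]
finger_force: 49.5
eef_pos: [0.454, 0.1873, 0.0884]
contact_force: [0.6, -2.6, 8.5]
finger_force: 49.6
time: 41.37
eef_pos: [0.4516, 0.1873, 0.0885]
tcp_rot: [1.0, 0.008, 0.005, 0.0]
contact_force: [12.5, -1.4, -3.7]
opening: 0.219
finger_force: 49.2
```

```bash
python3 -m handwheel '[-0.015,0,0,0,0,0,-0.015,0,0,0,0,0,0,0,0,0,0,0,0,0,0,0,0,0,0,0,0,0,0,0]'|grep -E "eef|force"
python3 -m handwheel '[0,0,0,0,0,0,0,0,0,0,0,0,0,0,0,0,0,0,0,0,0,0,0,0,0,0,0,0,0,0]' 1
python3 -m handwheel '[0,0,0.2,0,0,0,0,0,0.2,0,0,0,0,0,0.2,0,0,0,0,-0.26,0,0,0,0,0,-0.26,0,0,0,0]'
python3 -m handwheel '[0.1,-0.24,0,0,0,0,0.1,-0.24,0,0,0,0,0.1,-0.24,0,0,0,0,0.1,-0.24,0,0,0,0,0,0,0,0,0,0]'
python3 - <<'E'
from car import *
for n in('top','scene'):
    im=imaging.read_camera(n)[0]; cv2.imwrite(f'pics/{n}5.png',im)
    c=carrier(n,im,(.563,.19)); R=c[0]+RINGS@RW.T; print(n,c,[ (lid(n,im,R[i],r)[0]).round(4) for i,r in ((1,.017),(0,.0215),(2,.026))])
cv2.imwrite('pics/v5.png',cv2.resize(cv2.imread('pics/top5.png')[110:300,190:470],(800,543),interpolation=cv2.INTER_CUBIC))
E
```

```text
eef_pos: [0.4515, 0.1873, 0.0887]
contact_force: [27.2, 0.5, -15.2]
finger_force: 49.9
time: 42.2
eef_pos: [0.4434, 0.1877, 0.0873]
tcp_rot: [1.0, 0.008, -0.001, 0.0]
contact_force: [0.0, 0.4, -0.5]
opening: 0.911
finger_force: 0.0
time: 42.62
eef_pos: [0.4458, 0.1104, 0.1808]
tcp_rot: [1.0, 0.01, 0.003, -0.0]
contact_force: [0.9, 0.4, -0.9]
opening: 1.002
finger_force: 0.0
time: 43.03
eef_pos: [0.5068, -0.0395, 0.1787]
tcp_rot: [1.0, 0.005, 0.001, 0.001]
contact_force: [0.2, 0.8, -0.5]
opening: 1.0
finger_force: 0.0
top (array([0.56799371, 0.19112247]), np.float64(125.6207275390625)) [array([0.5322, 0.1434]), array([0.53  , 0.2393]), array([0.61  , 0.1944])]
scene (array([0.56664753, 0.19060638]), np.float64(191.6059112548828)) [array([0.5331, 0.1409]), array([0.5303, 0.2372]), array([0.6095, 0.1916])]
```

View pics/v5.png

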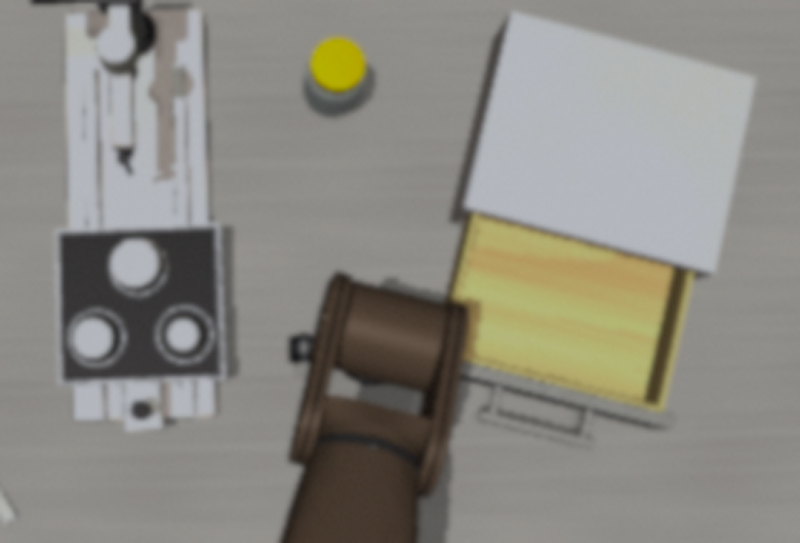

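```bash
python3 - <<'E'
from car import *
q=lambda p:(np.array(p,float)+.5)/2.857-.5+[190,110]
c=at_z('top',q([(463,212),(712,273),(511,12),(755,76)]),.1)[:,:2]; print(c.round(4))
y=(c[0]-c[1])+(c[2]-c[3]); y/=np.linalg.norm(y); x=np.array([y[1],-y[0]]); print('yaw',np.degrees(np.arctan2(x[1],x[0])))
ctr=c.mean(0); print('centre',ctr,'front mid',ctr-.12*x)
# drawer front panel outer top edge at z=.089
f=at_z('top',q([(450,372),(672,424)]),.089)[:,:2]; print('panel',f,((f-ctr)@np.c_[x,y]).round(4))
o=ctr-x*(.12+.063)
for n,l in(('L',(-.04,.065)),('M',(-.04,-.07)),('S',(-.04,-.002))): print(n,(o+x*l[0]+y*l[1]).round(4))
h=at_z('top',q([(487,410),(590,438)]),.05)[:,:2]; print('handle',h,((h-ctr)@np.c_[x,y]).round(4))
E
```

```text
[[ 0.6556 -0.1576]
 [ 0.5851 -0.425 ]
 [ 0.8757 -0.22  ]
 [ 0.8017 -0.4885]]
yaw -15.103579197937721
centre [ 0.72952734 -0.32275578] front mid [ 0.61367258 -0.29148801]
panel [[ 0.48616808 -0.13923331]
 [ 0.42506034 -0.37641814]] [[-0.2828  0.1138]
 [-0.28   -0.1311]]
L [ 0.5312 -0.2019]
M [ 0.496  -0.3322]
S [ 0.5137 -0.2666]
handle [[ 0.44498965 -0.18494292]
 [ 0.41164186 -0.29755167]] [[-0.3106  0.0589]
 [-0.3135 -0.0585]]
```

```bash
python3 -m handwheel '[0.098,0.218,0,0,0,-0.034,0.098,0.218,0,0,0,-0.034,0.098,0.218,0,0,0,-0.034,0.098,0.218,0,0,0,-0.034,0.098,0.218,0,0,0,-0.034]'
python3 -m handwheel '[0.098,0.218,0,0,0,0,0.098,0.218,0,0,0,0,0,0,-0.1,0,0,0,0,0,-0.15,0,0,0,0,0,-0.15,0,0,0]'
python3 -m handwheel '[0,0,-0.08,0,0,0,0,0,0,0,0,0,0,0,0,0,0,0,0,0,0,0,0,0,0,0,0,0,0,0]'
python3 -m handwheel '[0,0,0,0,0,0,0,0,0,0,0,0,0,0,0,0,0,0]'
```

```text
time: 43.55
eef_pos: [0.5775, 0.1324, 0.1778]
tcp_rot: [0.992, -0.126, -0.001, 0.0]
contact_force: [0.4, 0.2, -0.3]
opening: 1.0
finger_force: 0.0
time: 43.97
eef_pos: [0.607, 0.1974, 0.118]
tcp_rot: [0.992, -0.124, 0.0, -0.0]
contact_force: [-0.0, -1.5, 0.1]
opening: 0.999
finger_force: 0.0
time: 44.38
eef_pos: [0.609, 0.1948, 0.1083]
tcp_rot: [0.992, -0.126, 0.002, -0.0]
contact_force: [-0.1, -0.3, 0.4]
opening: 0.999
finger_force: 0.0
time: 44.63
eef_pos: [0.6083, 0.1945, 0.107]
tcp_rot: [0.992, -0.126, 0.001, -0.0]
contact_force: [-0.1, -0.2, -0.3]
opening: 0.997
finger_force: 0.0
```

```bash
python3 -m handwheel '[0.007,-0.02,-0.06,0,0,0,0,0,-0.06,0,0,0,0,0,0,0,0,0,0,0,0,0,0,0,0,0,0,0,0,0]'
python3 -m handwheel '[0,0,0,0,0,0,0,0,0,0,0,0,0,0,0,0,0,0,0,0,0,0,0,0,0,0,0,0,0,0]' 0 35
python3 -m handwheel '[0,0,0,0,0,0,0,0,0,0,0,0]'
python3 -m handwheel '[0,0,0.1,0,0,0,0,0,0.2,0,0,0,0,0,0.2,0,0,0,0,0,0,0,0,0,0,0,0,0,0,0]'
```

```text
time: 45.05
eef_pos: [0.6087, 0.1915, 0.0875]
tcp_rot: [0.992, -0.126, -0.001, 0.0]
contact_force: [0.1, -0.1, -0.3]
opening: 0.996
finger_force: 0.0
time: 45.47
eef_pos: [0.6094, 0.1917, 0.0888]
tcp_rot: [0.992, -0.125, 0.001, -0.0]
contact_force: [-0.1, 1.8, 2.2]
opening: 0.594
finger_force: 36.8
time: 45.63
eef_pos: [0.6094, 0.1917, 0.0889]
tcp_rot: [0.992, -0.125, 0.001, -0.0]
contact_force: [0.5, 0.9, 2.4]
opening: 0.592
finger_force: 36.8
time: 46.05
eef_pos: [0.61, 0.1918, 0.1652]
tcp_rot: [0.992, -0.125, 0.002, -0.001]
contact_force: [-0.2, -0.0, -1.4]
opening: 0.59
finger_force: 36.8
```

```bash
python3 -m handwheel '[-0.047,-0.15,0,0,0,0,-0.047,-0.22,0,0,0,0,-0.047,-0.25,0,0,0,0,-0.047,-0.25,0,0,0,0,-0.047,-0.25,0,0,0,0]'
python3 -m handwheel '[-0.047,-0.25,0,0,0,0,-0.047,-0.25,0,0,0,0,-0.047,-0.25,0,0,0,0,-0.047,-0.25,0,0,0,0,-0.047,-0.25,0,0,0,0]'
python3 -m handwheel '[-0.047,-0.2,0,0,0,0,0,-0.05,0,0,0,0,0,0,0,0,0,0,0,0,0,0,0,0,0,0,0,0,0,0]'
python3 -m handwheel '[0,0,0,0,0,0,0,0,0,0,0,0,0,0,0,0,0,0]'
```

```text
time: 46.47
eef_pos: [0.5714, 0.0225, 0.1603]
tcp_rot: [0.992, -0.125, -0.002, 0.0]
contact_force: [0.3, -0.7, -0.2]
opening: 0.596
finger_force: 36.8
time: 46.88
eef_pos: [0.5363, -0.1649, 0.1605]
tcp_rot: [0.992, -0.126, -0.002, -0.001]
contact_force: [1.1, 0.5, -1.8]
opening: 0.592
finger_force: 36.8
time: 47.3
eef_pos: [0.531, -0.1998, 0.1618]
tcp_rot: [0.992, -0.125, -0.001, -0.001]
contact_force: [-0.2, 0.5, -1.0]
opening: 0.594
finger_force: 36.9
time: 47.55
eef_pos: [0.5317, -0.2003, 0.1631]
tcp_rot: [0.992, -0.125, -0.0, -0.0]
contact_force: [-0.3, -0.5, -0.8]
opening: 0.594
finger_force: 36.9
```

```bash
python3 -m handwheel '[0,-0.01,-0.15,0,0,0,0,0,-0.2,0,0,0,0,0,-0.2,0,0,0,0,0,-0.1,0,0,0,0,0,0,0,0,0]'
python3 -m handwheel '[0,0,0,0,0,0,0,0,0,0,0,0,0,0,0,0,0,0,0,0,0,0,0,0]'
```

```text
time: 47.97
eef_pos: [0.5286, -0.2006, 0.0612]
tcp_rot: [0.992, -0.125, -0.004, -0.002]
contact_force: [-0.5, 0.6, -1.3]
opening: 0.594
finger_force: 36.9
time: 48.3
eef_pos: [0.5327, -0.2035, 0.0677]
tcp_rot: [0.992, -0.125, 0.002, 0.001]
contact_force: [-0.8, 1.1, -1.1]
opening: 0.597
finger_force: 36.9
```

```bash
python3 -m handwheel '[0,0,-0.04,0,0,0,0,0,-0.035,0,0,0,0,0,-0.025,0,0,0,0,0,0,0,0,0,0,0,0,0,0,0]'
python3 -m handwheel '[0,0,0,0,0,0,0,0,0,0,0,0,0,0,0,0,0,0,0,0,0,0,0,0]'
```

```text
time: 48.72
eef_pos: [0.5319, -0.2032, 0.0509]
tcp_rot: [0.992, -0.126, 0.001, 0.0]
contact_force: [1.3, 0.2, 0.8]
opening: 0.589
finger_force: 37.2
time: 49.05
eef_pos: [0.5316, -0.2031, 0.0509]
tcp_rot: [0.992, -0.126, 0.0, 0.0]
contact_force: [0.2, -0.6, 1.5]
opening: 0.596
finger_force: 37.2
```

```bash
python3 -m handwheel '[0,0,0,0,0,0,0,0,0,0,0,0,0,0,0,0,0,0,0,0,0,0,0,0]' 0.75
python3 -m handwheel '[0,0,0.15,0,0,0,0,0,0.2,0,0,0,0,0,0.2,0,0,0,0,0,0.2,0,0,0,0,0.2,0,0,0,0]'
python3 -m handwheel '[0,0.25,0,0,0,0,0,0.25,0,0,0,0,0,0.25,0,0,0,0,0,0.25,0,0,0,0,0,0.25,0,0,0,0]' 1
python3 -m handwheel '[0,0.25,0,0,0,0,0,0.25,0,0,0,0,0,0.25,0,0,0,0,0,0.25,0,0,0,0,0,0.25,0,0,0,0]'
python3 -m handwheel '[0,0.235,0,0,0,0,0,0,-0.05,0,0,0,0,0,-0.15,0,0,0,0,0,-0.15,0,0,0,0,0,0,0,0,0]'
python3 -m handwheel '[0,0,0,0,0,0,0,0,0,0,0,0,0,0,0,0,0,0,0,0,0,0,0,0]'
```

```text
time: 49.38
eef_pos: [0.531, -0.2027, 0.0503]
tcp_rot: [0.992, -0.125, -0.001, -0.0]
contact_force: [1.2, 1.1, -0.9]
opening: 0.75
finger_force: 0.0
time: 49.8
eef_pos: [0.5354, -0.178, 0.1711]
tcp_rot: [0.992, -0.127, 0.007, 0.003]
contact_force: [1.7, -0.2, 0.6]
opening: 0.75
finger_force: 0.0
time: 50.22
eef_pos: [0.5308, 0.0163, 0.1631]
tcp_rot: [0.992, -0.126, -0.0, 0.0]
contact_force: [-0.4, -0.1, 0.6]
opening: 1.003
finger_force: 0.0
time: 50.63
eef_pos: [0.5308, 0.2039, 0.1631]
tcp_rot: [0.992, -0.125, -0.0, 0.0]
contact_force: [0.6, -0.4, -0.1]
opening: 0.999
finger_force: 0.0
time: 51.05
eef_pos: [0.5277, 0.2364, 0.1054]
tcp_rot: [0.992, -0.125, -0.005, 0.002]
contact_force: [-1.1, -1.4, -0.4]
opening: 1.0
finger_force: 0.0
time: 51.38
eef_pos: [0.5325, 0.2373, 0.1125]
tcp_rot: [0.992, -0.126, 0.001, -0.001]
contact_force: [0.5, -0.0, -0.1]
opening: 1.007
finger_force: 0.0
```

```bash
cat > see.py <<'E'
from car import *
im=imaging.read_camera('scene')[0]; cv2.imwrite('pics/see.png',im)
print('s',lid('scene',im,(.5331,.1409),.017),'ref .5331 .1409'); print('m',lid('scene',im,(.5303,.2372),.0215),'ref .5303 .2372')
E
python3 see.py
python3 -m handwheel '[-0.002,0,-0.06,0,0,0,0,0,-0.06,0,0,0,0,0,-0.04,0,0,0,0,0,0,0,0,0,0,0,0,0,0,0]'
```

```text
s (array([0.53359103, 0.14091662]), np.float64(43.323646545410156)) ref .5331 .1409
m (array([0.51685174, 0.23422275]), np.float64(17.26361083984375)) ref .5303 .2372
time: 51.85
eef_pos: [0.5304, 0.2371, 0.0854]
tcp_rot: [0.992, -0.125, -0.001, 0.0]
contact_force: [-0.3, -0.3, 0.6]
opening: 1.0
finger_force: 0.0
```

```bash
python3 -m handwheel '[0,0,0.01,0,0,0,0,0,0,0,0,0]'|grep eef
python3 -m handwheel '[0,0,0,0,0,0,0,0,0,0,0,0,0,0,0,0,0,0,0,0,0,0,0,0,0,0,0,0,0,0]' 0 35
python3 -m handwheel '[0,0,0,0,0,0,0,0,0,0,0,0]'
python3 -m handwheel '[0,0,0.1,0,0,0,0,0,0.2,0,0,0,0,0,0.2,0,0,0,0,0,0,0,0,0,0,0,0,0,0,0]'
```

```text
eef_pos: [0.5315, 0.2375, 0.0887]
time: 52.43
eef_pos: [0.5314, 0.2374, 0.0886]
tcp_rot: [0.992, -0.125, 0.0, -0.0]
contact_force: [-0.2, -0.2, 1.9]
opening: 0.488
finger_force: 35.5
time: 52.6
eef_pos: [0.5314, 0.2374, 0.0887]
tcp_rot: [0.992, -0.125, 0.0, -0.0]
contact_force: [-0.2, -0.3, 3.2]
opening: 0.489
finger_force: 35.6
time: 53.02
eef_pos: [0.5323, 0.2377, 0.1653]
tcp_rot: [0.992, -0.125, 0.002, -0.001]
contact_force: [-0.5, 0.4, -2.0]
opening: 0.483
finger_force: 35.6
```

```bash
python3 -m handwheel '[-0.016,-0.15,0,0,0,0,-0.016,-0.2,0,0,0,0,-0.016,-0.25,0,0,0,0,-0.016,-0.25,0,0,0,0,-0.016,-0.25,0,0,0,0]'|grep -E "eef|open|finger"
python3 -m handwheel '[-0.016,-0.25,0,0,0,0,-0.016,-0.25,0,0,0,0,-0.016,-0.25,0,0,0,0,-0.016,-0.25,0,0,0,0,-0.016,-0.25,0,0,0,0]'|grep -E "eef|open|finger"
python3 -m handwheel '[-0.016,-0.25,0,0,0,0,-0.016,-0.25,0,0,0,0,-0.016,-0.25,0,0,0,0,-0.016,-0.25,0,0,0,0,-0.016,-0.25,0,0,0,0]'|grep -E "eef|open|finger"
python3 -m handwheel '[0,-0.2,0,0,0,0,0,0,0,0,0,0,0,0,0,0,0,0,0,0,0,0,0,0,0,0,0,0,0,0]'
python3 -m handwheel '[0,0,0,0,0,0,0,0,0,0,0,0,0,0,0,0,0,0]'
```

```text
eef_pos: [0.5173, 0.0712, 0.1609]
opening: 0.489
finger_force: 35.7
eef_pos: [0.5054, -0.1163, 0.1611]
opening: 0.49
finger_force: 35.7
eef_pos: [0.4936, -0.3036, 0.1608]
opening: 0.49
finger_force: 35.7
time: 54.68
eef_pos: [0.4947, -0.331, 0.1618]
tcp_rot: [0.992, -0.125, -0.001, -0.001]
contact_force: [0.2, 0.8, -0.8]
opening: 0.484
finger_force: 35.7
time: 54.93
eef_pos: [0.4953, -0.3317, 0.1632]
tcp_rot: [0.992, -0.125, 0.0, -0.0]
contact_force: [-0.3, -0.7, -1.4]
opening: 0.492
finger_force: 35.7
```

```bash
python3 -m handwheel '[0.003,-0.003,-0.15,0,0,0,0,0,-0.2,0,0,0,0,0,-0.2,0,0,0,0,0,-0.1,0,0,0,0,0,0,0,0,0]'
python3 -m handwheel '[0,0,0,0,0,0,0,0,0,0,0,0,0,0,0,0,0,0,0,0,0,0,0,0]'
python3 -m handwheel '[0,0,-0.04,0,0,0,0,0,-0.035,0,0,0,0,0,-0.025,0,0,0,0,0,0,0,0,0,0,0,0,0,0,0]'
python3 -m handwheel '[0,0,0,0,0,0,0,0,0,0,0,0,0,0,0,0,0,0,0,0,0,0,0,0]'
```

```text
time: 55.35
eef_pos: [0.4931, -0.3304, 0.0611]
tcp_rot: [0.992, -0.125, -0.004, -0.003]
contact_force: [-1.1, -0.2, -0.9]
opening: 0.485
finger_force: 35.8
time: 55.68
eef_pos: [0.4966, -0.334, 0.0678]
tcp_rot: [0.992, -0.125, 0.001, 0.001]
contact_force: [0.6, -0.4, -0.8]
opening: 0.488
finger_force: 35.8
time: 56.1
eef_pos: [0.4958, -0.3332, 0.0507]
tcp_rot: [0.992, -0.126, 0.0, 0.0]
contact_force: [-0.2, 0.2, 0.1]
opening: 0.49
finger_force: 35.9
time: 56.43
eef_pos: [0.4956, -0.3332, 0.0507]
tcp_rot: [0.992, -0.125, 0.0, 0.0]
contact_force: [0.7, -0.6, 0.0]
opening: 0.487
finger_force: 35.9
```

```bash
python3 -m handwheel '[0,0,-0.004,0,0,0,0,0,0,0,0,0]'|grep -E "eef|force"
python3 -m handwheel '[0,0,0,0,0,0,0,0,0,0,0,0,0,0,0,0,0,0,0,0,0,0,0,0]' 0.62
python3 -m handwheel '[0,0,0.15,0,0,0,0,0,0.2,0,0,0,0,0,0.2,0,0,0,0,0,0.2,0,0,0,0,0.16,0,0,0,0]'|grep -E "eef|open|finger"
python3 -m handwheel '[0.02,0.25,0,0,0,0,0.02,0.25,0,0,0,0,0.02,0.25,0,0,0,0,0.02,0.25,0,0,0,0,0.02,0.25,0,0,0,0]' 1|grep -E "eef|open|finger"
python3 -m handwheel '[0.02,0.25,0,0,0,0,0.02,0.25,0,0,0,0,0.02,0.25,0,0,0,0,0.02,0.25,0,0,0,0,0.02,0.25,0,0,0,0]'|grep -E "eef|open|finger"
python3 -m handwheel '[0.02,0.25,0,0,0,0,0.02,0.25,0,0,0,0,0,0,0,0,0,0,0,0,0,0,0,0]'|grep -E "eef|open|finger"
python3 see.py
python3 -m handwheel '[0,0,0,0,0,0,0,0,0,0,0,0,0,0,0,0,0,0]'
```

```text
eef_pos: [0.4957, -0.3332, 0.0506]
contact_force: [-1.3, 2.1, 4.3]
finger_force: 36.2
time: 56.93
eef_pos: [0.496, -0.3306, 0.05]
tcp_rot: [0.992, -0.126, -0.0, -0.002]
contact_force: [2.6, 8.3, 6.2]
opening: 0.616
finger_force: 4.5
eef_pos: [0.4984, -0.3144, 0.1701]
opening: 0.621
finger_force: 0.0
eef_pos: [0.5098, -0.1199, 0.1619]
opening: 0.999
finger_force: 0.0
eef_pos: [0.5248, 0.0676, 0.162]
opening: 0.998
finger_force: 0.0
eef_pos: [0.5308, 0.1425, 0.1618]
opening: 1.003
finger_force: 0.0
s (array([0.53366408, 0.14101585]), np.float64(33.47711944580078)) ref .5331 .1409
m (array([0.54259832, 0.25510052]), np.float64(12.242637634277344)) ref .5303 .2372
time: 58.82
eef_pos: [0.5316, 0.1396, 0.1624]
tcp_rot: [0.992, -0.127, -0.0, 0.0]
contact_force: [0.6, -0.2, -1.4]
opening: 1.003
finger_force: 0.0
```

```bash
python3 -m handwheel '[0.004,0.009,-0.1,0,0,0,0,0,-0.15,0,0,0,0,0,-0.13,0,0,0,0,0,0,0,0,0,0,0,0,0,0,0]'|grep -E "eef|force"
python3 -m handwheel '[0,0,0,0,0,0,0,0,0,0,0,0,0,0,0,0,0,0]'|grep -E "eef|force"
python3 -m handwheel '[0,0,-0.06,0,0,0,0,0,-0.05,0,0,0,0,0,0,0,0,0,0,0,0,0,0,0,0,0,0,0,0,0]'|grep -E "eef|force"
python3 -m handwheel '[0,0,0,0,0,0,0,0,0,0,0,0,0,0,0,0,0,0]'|grep -E "eef|force"
```

```text
eef_pos: [0.5314, 0.1413, 0.1046]
contact_force: [0.3, -0.1, 0.3]
finger_force: 0.0
eef_pos: [0.5332, 0.1422, 0.1072]
contact_force: [0.3, -0.5, 0.1]
finger_force: 0.0
eef_pos: [0.532, 0.1423, 0.0887]
contact_force: [-0.0, 0.1, 0.2]
finger_force: 0.0
eef_pos: [0.5324, 0.1423, 0.0894]
contact_force: [-0.4, -0.1, -0.7]
finger_force: 0.0
```

```bash
python3 - <<'E'
from h import *
im=imaging.read_camera('top')[0]; cv2.imwrite('pics/v6.png',cv2.resize(im[110:300,190:470],(800,543),interpolation=cv2.INTER_CUBIC))
E
```

```text
(no output)
```

View pics/v6.png

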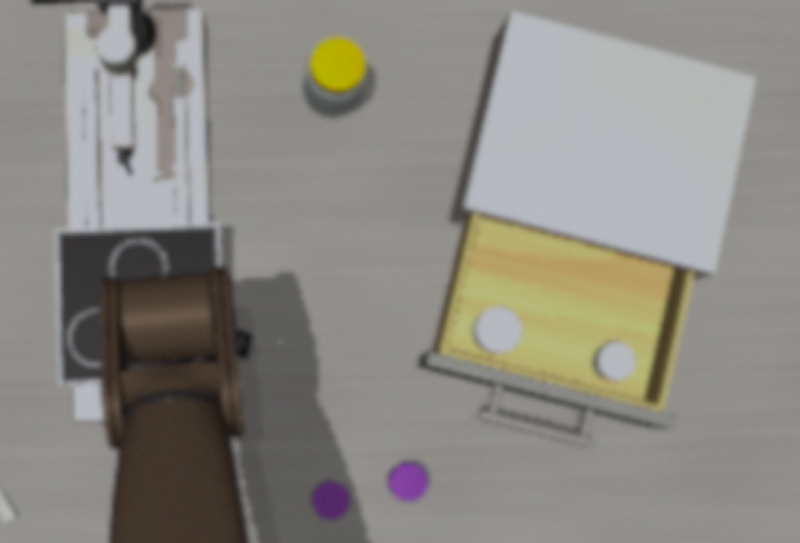

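```bash
python3 -m handwheel '[0,0,-0.008,0,0,0,0,0,0,0,0,0]'|grep -E "eef|force"
python3 -m handwheel '[0,0,0,0,0,0,0,0,0,0,0,0,0,0,0,0,0,0,0,0,0,0,0,0,0,0,0,0,0,0]' 0 35
python3 -m handwheel '[0,0,0,0,0,0,0,0,0,0,0,0]'
python3 -m handwheel '[0,0,0.1,0,0,0,0,0,0.2,0,0,0,0,0,0.2,0,0,0,0,0,0,0,0,0,0,0,0,0,0,0]'
```

```text
eef_pos: [0.5321, 0.1422, 0.0878]
contact_force: [-0.4, 0.0, -0.6]
finger_force: 0.0
time: 60.78
eef_pos: [0.5324, 0.1422, 0.0882]
tcp_rot: [0.992, -0.125, 0.0, -0.0]
contact_force: [-0.2, -0.1, -0.3]
opening: 0.388
finger_force: 34.7
time: 60.95
eef_pos: [0.5324, 0.1422, 0.0881]
tcp_rot: [0.992, -0.125, 0.0, -0.0]
contact_force: [1.0, -0.4, 1.1]
opening: 0.379
finger_force: 34.8
time: 61.37
eef_pos: [0.5336, 0.1424, 0.1652]
tcp_rot: [0.992, -0.125, 0.002, -0.001]
contact_force: [-0.1, 0.7, -1.1]
opening: 0.384
finger_force: 34.8
```

```bash
python3 -m handwheel '[0.01,-0.15,0,0,0,0,0.01,-0.2,0,0,0,0,0.01,-0.25,0,0,0,0,0.01,-0.25,0,0,0,0,0.01,-0.25,0,0,0,0]'|grep -E "eef|open|finger"
python3 -m handwheel '[0.01,-0.25,0,0,0,0,0.01,-0.25,0,0,0,0,0.01,-0.25,0,0,0,0,0.01,-0.25,0,0,0,0,0.01,-0.25,0,0,0,0]'|grep -E "eef|open|finger"
python3 -m handwheel '[0,-0.25,0,0,0,0,0,-0.19,0,0,0,0,0,0,0,0,0,0,0,0,0,0,0,0,0,0,0,0,0,0]'|grep -E "eef|open|finger"
python3 -m handwheel '[0,0,0,0,0,0,0,0,0,0,0,0,0,0,0,0,0,0]'
```

```text
eef_pos: [0.5383, -0.0238, 0.1609]
opening: 0.387
finger_force: 34.9
eef_pos: [0.5458, -0.2115, 0.1607]
opening: 0.385
finger_force: 34.9
eef_pos: [0.5463, -0.2753, 0.161]
opening: 0.383
finger_force: 34.9
time: 62.87
eef_pos: [0.5473, -0.2749, 0.1627]
tcp_rot: [0.992, -0.125, -0.0, -0.0]
contact_force: [-0.3, 0.8, -0.3]
opening: 0.381
finger_force: 34.9
```

```bash
python3 -m handwheel '[0,-0.006,-0.15,0,0,0,0,0,-0.2,0,0,0,0,0,-0.2,0,0,0,0,0,-0.1,0,0,0,0,0,0,0,0,0]'|grep -E "eef|force"
python3 -m handwheel '[0,0,0,0,0,0,0,0,0,0,0,0,0,0,0,0,0,0,0,0,0,0,0,0]'|grep -E "eef|force"
python3 -m handwheel '[0,0,-0.04,0,0,0,0,0,-0.035,0,0,0,0,0,-0.025,0,0,0,0,0,0,0,0,0,0,0,0,0,0,0]'|grep -E "eef|force"
python3 -m handwheel '[0,0,0,0,0,0,0,0,0,0,0,0,0,0,0,0,0,0,0,0,0,0,0,0]'
```

```text
eef_pos: [0.5445, -0.2744, 0.0606]
contact_force: [-0.7, 0.6, -0.5]
finger_force: 34.9
eef_pos: [0.5483, -0.2779, 0.0675]
contact_force: [0.9, -0.5, -0.3]
finger_force: 34.9
eef_pos: [0.5472, -0.2772, 0.0502]
contact_force: [-0.1, -0.5, 0.1]
finger_force: 35.0
time: 64.37
eef_pos: [0.547, -0.2771, 0.0502]
tcp_rot: [0.992, -0.125, -0.0, -0.0]
contact_force: [-0.3, -0.4, -0.6]
opening: 0.386
finger_force: 35.0
```

```bash
python3 -m handwheel '[0,0,-0.003,0,0,0,0,0,0,0,0,0]'|grep -E "eef|force"
python3 -m handwheel '[0,0,0,0,0,0,0,0,0,0,0,0,0,0,0,0,0,0,0,0,0,0,0,0]' 0.53
python3 -m handwheel '[0,0,0.15,0,0,0,0,0,0.2,0,0,0,0,0,0.2,0,0,0,0,0,0.2,0,0,0,0,0,0,0,0,0]'|grep -E "eef|open|finger"
python3 -m handwheel '[-0.216,0.063,0,0,0,0,-0.216,0.063,0,0,0,0,-0.216,0.063,0,0,0,0,-0.216,0.063,0,0,0,0,-0.216,0.061,0,0,0,0]' 0|grep -E "eef|open|finger"
python3 -m handwheel '[0,0,0,0,0,0,0,0,0,0,0,0,0,0,0,0,0,0,0,0,0,0,0,0]'
python3 - <<'E'
from h import *
for n in('top','scene'):
    im=imaging.read_camera(n)[0]; cv2.imwrite(f'pics/{n}7.png',im)
a=cv2.resize(cv2.imread('pics/top7.png')[170:290,320:440],(400,400),interpolation=cv2.INTER_CUBIC); b=cv2.resize(cv2.imread('pics/scene7.png')[200:350,20:220],(400,300),interpolation=cv2.INTER_CUBIC)
cv2.imwrite('pics/v7.png',np.hstack([a,np.vstack([b,b[:100]*0])]))
E
```

```text
eef_pos: [0.5471, -0.2771, 0.0501]
contact_force: [-0.3, 0.2, 2.0]
finger_force: 35.1
time: 64.87
eef_pos: [0.547, -0.2771, 0.0497]
tcp_rot: [0.992, -0.125, -0.0, -0.0]
contact_force: [0.1, -0.5, 0.5]
opening: 0.533
finger_force: 0.0
eef_pos: [0.5505, -0.2795, 0.1703]
opening: 0.525
finger_force: 0.0
eef_pos: [0.3836, -0.2294, 0.1617]
opening: 0.0
finger_force: 0.0
time: 66.03
eef_pos: [0.3862, -0.231, 0.1631]
tcp_rot: [0.992, -0.125, 0.001, 0.0]
contact_force: [0.1, 0.7, 0.3]
opening: 0.001
finger_force: 0.0
```

View pics/v7.png

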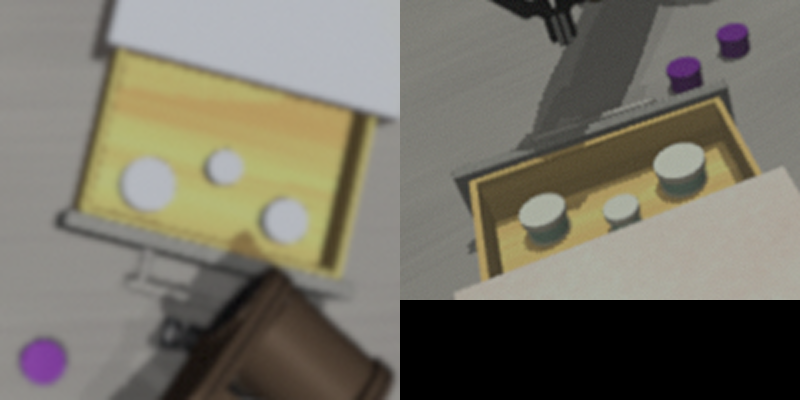

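```bash
python3 -m handwheel '[0,0,-0.15,0,0,0,0,0,-0.2,0,0,0,0,0,-0.2,0,0,0,0,0,-0.17,0,0,0,0,0,0,0,0,0]'|grep -E "eef|force"
python3 -m handwheel '[0.02,-0.005,0,0,0,0,0.03,-0.008,0,0,0,0,0.03,-0.008,0,0,0,0,0.03,-0.008,0,0,0,0,0.03,-0.008,0,0,0,0]'|grep -E "eef|force"
python3 -m handwheel '[0.03,-0.008,0,0,0,0,0.03,-0.008,0,0,0,0,0.03,-0.008,0,0,0,0,0.04,-0.011,0,0,0,0,0.04,-0.011,0,0,0,0]'|grep -E "eef|force"
python3 -m handwheel '[0.048,-0.013,0,0,0,0,0.048,-0.013,0,0,0,0,0.048,-0.013,0,0,0,0,0.048,-0.013,0,0,0,0,0.048,-0.013,0,0,0,0]'|grep -E "eef|force"
```

```text
eef_pos: [0.3827, -0.2276, 0.0494]
contact_force: [-0.7, 0.6, -0.4]
finger_force: 0.0
eef_pos: [0.4076, -0.2368, 0.0561]
contact_force: [-3.1, -0.8, 3.0]
finger_force: 1.8
eef_pos: [0.4321, -0.2428, 0.0544]
contact_force: [-1.6, -1.1, 1.2]
finger_force: 0.6
eef_pos: [0.4684, -0.2526, 0.0543]
contact_force: [-2.5, -1.0, 0.5]
finger_force: 0.7
```

```bash
python3 -m handwheel '[0.048,-0.013,0,0,0,0,0.048,-0.013,0,0,0,0,0.048,-0.013,0,0,0,0,0.048,-0.013,0,0,0,0,0.048,-0.013,0,0,0,0]'|grep -E "eef|force"
python3 -m handwheel '[0.048,-0.013,0,0,0,0,0.048,-0.013,0,0,0,0,0.048,-0.013,0,0,0,0,0.04,-0.011,0,0,0,0,0.03,-0.008,0,0,0,0]'|grep -E "eef|force"
python3 -m handwheel '[0.02,-0.005,0,0,0,0,0.02,-0.005,0,0,0,0,0.02,-0.005,0,0,0,0,0.01,-0.003,0,0,0,0,0,0,0,0,0,0]'|grep -E "eef|force"
python3 -m handwheel '[0.01,-0.003,0,0,0,0,0.01,-0.003,0,0,0,0,0.01,-0.003,0,0,0,0,0.01,-0.003,0,0,0,0,0,0,0,0,0,0]'|grep -E "eef|force"
```

```text
eef_pos: [0.5043, -0.2623, 0.0543]
contact_force: [-1.8, -0.7, -0.0]
finger_force: 0.7
eef_pos: [0.5366, -0.271, 0.0544]
contact_force: [-1.3, -1.4, -0.2]
finger_force: 0.6
eef_pos: [0.5467, -0.2736, 0.0545]
contact_force: [-0.3, -0.0, 0.8]
finger_force: 0.0
eef_pos: [0.5526, -0.2754, 0.0545]
contact_force: [-0.3, 0.1, -0.6]
finger_force: 0.1
```

```bash
python3 -m handwheel '[0.02,-0.005,0,0,0,0,0.02,-0.005,0,0,0,0,0.02,-0.005,0,0,0,0,0.01,-0.003,0,0,0,0,0,0,0,0,0,0]'|grep -E "eef|force"
python3 -m handwheel '[0.01,-0.003,0,0,0,0,0.01,-0.003,0,0,0,0,0.01,-0.003,0,0,0,0,0.01,-0.003,0,0,0,0,0,0,0,0,0,0]'|grep -E "eef|force"
```

```text
eef_pos: [0.5583, -0.2769, 0.0542]
contact_force: [-17.1, 3.4, 12.2]
finger_force: 8.8
eef_pos: [0.5585, -0.2769, 0.0542]
contact_force: [-35.5, 8.5, 26.6]
finger_force: 18.9
```

```bash
python3 -m handwheel '[-0.08,0.02,0,0,0,0,-0.15,0.04,0,0,0,0,-0.15,0.04,0,0,0,0,0,0,0.2,0,0,0,0,0,0.2,0,0,0]'|grep -E "eef|force"
python3 -m handwheel '[-0.05,-0.2,0.2,0,0,0,-0.1,-0.25,0.1,0,0,0,-0.1,-0.25,0,0,0,0,-0.1,-0.25,0,0,0,0,-0.1,-0.25,0,0,0,0]'
python3 -m handwheel '[0,0,0,0,0,0,0,0,0,0,0,0,0,0,0,0,0,0,0,0,0,0,0,0,0,0,0,0,0,0]'
python3 - <<'E'
from car import *
for n in('top','scene'):
    im=imaging.read_camera(n)[0]; cv2.imwrite(f'pics/{n}8.png',im); print(n,carrier(n,im,(.567,.191)))
a=cv2.resize(cv2.imread('pics/top8.png')[80:320,130:450],(533,400),interpolation=cv2.INTER_CUBIC); b=cv2.resize(cv2.imread('pics/scene8.png')[180:420,20:180],(267,400),interpolation=cv2.INTER_CUBIC)
cv2.imwrite('pics/v8.png',np.hstack([a,b]))
E
```

```text
eef_pos: [0.5091, -0.2632, 0.112]
contact_force: [0.5, -0.4, 1.1]
finger_force: 0.0
time: 71.13
eef_pos: [0.4449, -0.4447, 0.1592]
tcp_rot: [0.992, -0.125, 0.001, 0.001]
contact_force: [-0.0, -0.6, 0.6]
opening: -0.0
finger_force: 0.0
time: 71.55
eef_pos: [0.4458, -0.4412, 0.1577]
tcp_rot: [0.992, -0.125, -0.0, -0.0]
contact_force: [0.6, -0.5, -0.1]
opening: 0.001
finger_force: 0.0
top (array([0.56838045, 0.19141217]), np.float64(220.47528076171875))
scene (array([0.56682694, 0.19049993]), np.float64(242.03530883789062))
```

View pics/v8.png

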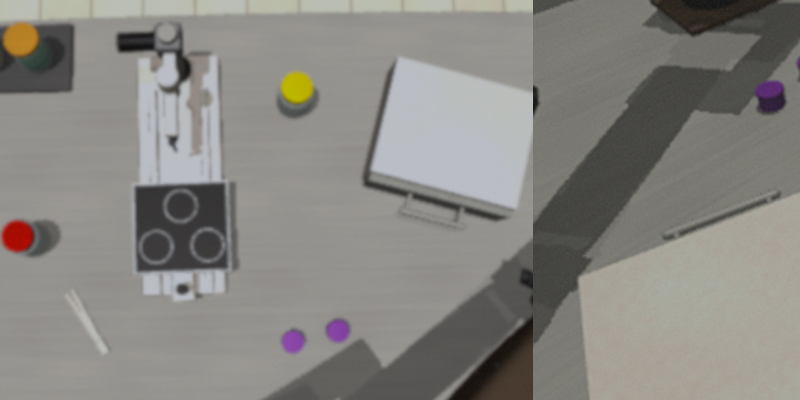

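```bash
python3 -c "
from plant import ctrl
print(ctrl.sign_off())"
```

```text
the job is handed in; nothing more can be done
None
```

The job is done and handed in at about 72 s, with no verdict shown: all three dishes stood in their rings (the large one about 2–3 mm off centre), each was held under the pointer small to large for over a second at about 1 mm by the cameras, the carrier was drawn back to its stop, and the dishes stand upright in the shut drawer; one finger brushed the drawer's side wall at about 8 N while releasing the medium dish.

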